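# Pack a drive-cooling kit in a two-layer snap-in box

## Task

Pack the cooling kit for the open computer into the dark grey box: lay the two finned heatsinks flat in the two pockets in its floor, one each, then fit the light grey divider over them, plain end under the two hooks and tab end pressed down until the sprung catch snaps over it. Finally lay the small black roll of tape flat in the round nest on the divider; leave the big roll of tape and the tweezers where they are.

Things in the scene. Friction and masses are not known exactly. Their poses are not given: they have to be found in the camera images.
- kit_box: Open dark grey plastic box, fixed in place, 112 (x) x 90 (y) x 38 mm high; origin at the centre of its underside, z up. Inside 102 x 80 mm, floor at z = 4; side walls cut away down to the floor for x -27 to 33. Its -x wall (roughly towards the robot) has two hooks, its +x wall a sprung catch. A ledge along each of them (top z = 16; 13 mm wide at the hooks, 7 mm at the catch) carries the divider.
- hooks (a point): Point midway between the two hooks, at box (-45, 0, 23), axes as the box's: level with the hooks' inner tips and undersides. Hooks: at box y = -27 and +27, each 12 mm wide, 4 mm thick, reaching 6 mm in from the wall's face at box x = -51, with 7 mm between ledge and hook. The ledge reaches 7 mm further in than the hooks.
- pocket_left (a point): Centre of the floor of the heatsink pocket at box (3, +25, 4), axes as the box's. Pocket 82 long in x (between the two ledges), 30 wide in y, between the side wall (cut away in the middle) and a land 20 mm wide and 5 mm high between the two pockets; the land is left out for 44 mm in the middle as finger room.
- pocket_right (a point): The same for the second heatsink pocket, at box (3, -25, 4).
- catch (a joint): Sprung catch, an upright tongue 38 mm wide in the middle of the box's +x wall, bending outwards about its foot; rad, 0 at rest. Nose: ramp from box (x 51, z 32) down to (x 46, z 21), underside at about z = 20. A plate pushed down the ramp bends it back (some 12 N downwards at the tab), then it springs in over the plate.
- divider: Loose light grey plastic divider lying on the bench, tab up: plate 100 (x) x 73 (y) x 3 mm, about 80 g; origin at the centre of its underside, z up. Plain -x end goes under the hooks; the tab stands at the +x end. Fitted, it lies level on the ledges (underside at box z = 16, axes as the box's) with 2 mm end play and 3.5 mm to each side wall. Lowered level, it lands on the hooks.
- tab (a point): Middle of the divider's upright pull tab, at divider (35, 0, 12): tab 14 (x) x 10 (y) x 18 mm high (divider z = 3 to 21), to be pinched across y; its flat top may be pressed. The divider can be carried by it, also tilted; to enter under the hooks and over the catch wall it needs 13 to 18 degrees, plain end low.
- tab_end (a point): Middle of the divider's +x edge, at the underside: divider (50, 0, 0).
- hook_end (a point): Middle of the divider's -x edge, at the underside: divider (-50, 0, 0).
- nest (a point): Centre of the floor of the round tape nest on top of the divider, at divider (-11, 0, 3), axes as the divider's: 62 mm across inside a ring of 5 mm high ribs, open on both y sides for the fingers.
- heatsink_a: Finned aluminium heatsink for a solid-state drive, lying on the bench fins up: 70 (x) x 22 (y) x 10 mm, 40 g; origin at the centre of its underside, z up. To be pinched across its long sides (22 mm). Fits either floor pocket, either end first.
- heatsink_b: A second heatsink just like heatsink_a.
- small_tape: Small black roll of tape lying flat on the bench, 58 mm across, 19 mm high, 50 g; origin at the centre of its underside, z up. Solid to the fingers: to be pinched across its outside.
- big_tape: Bystander: big roll of masking tape lying flat, 100 mm across, 25 mm high; origin at its underside.
- tweezers: Bystander: black tweezers lying flat, 15 x 123 x 9 mm; origin at the underside.

How it is judged:
By the outcome, as a careful person would: the job done as asked, in the order asked, and still so for the second after the job is handed in, with the robot touching nothing.
It also fails if it takes over 64 s, if anything falls off the work surface, if the arm or the gripper's body presses on something with over 40 N, if the wrist force passes 120 N, or if a joint passes its speed limit or range.

## Robot

A 6-joint arm with a two-finger parallel gripper is mounted at the origin on a cart in front of the work surface, level with it; the furniture and walls round the work are solid. World frame = base frame: x ahead of the robot, y to its left, z up, the work surface at z = 0. Lengths are in m, angles in rad, forces in N, time in s.
With the tool pointing down it reaches from about 0.25 to 0.725 m from the base axis. Payload 4 kg.
Tool frame: the origin (TCP) lies midway between the tips of the shut fingers; the grasp point (between the pads) lies bot.pinch_z behind it (bot.pinch_z is the distance from the TCP to the grasp point, in m); z points along the fingers, y is the line along which they close (so a half turn about z gives the same grasp; the last joint's range is limited). The gripper opens to 85 mm and grips with 20 to 120 N. Pads are 22 mm wide; open, the fingers measure 114 mm over their backs; the gripper's body (76 mm by 85 mm) begins 54 mm behind the grasp point. The pads swing forward as they close: fully open they stand 13 mm farther back than shut.
Start: joints at [1.338, 0.241, 0.005, 1.335, 0, 1.571], TCP at [0.115, 0.487, 0.2] pointing down, gripper open.
Joint ranges: [-2.72, 2.72], [-1.05, 1.87], [-1.09, 1.28], [-1.99, 2.15], [-1.42, 1.44], [-3.14, 3.14]. Speed limits (rad/s): [2.79, 2.79, 3.14, 3.14, 3.14, 3.14].

## Interface

Orientations are given as a unit quaternion [x, y, z, w].
In Python, from workcell import bot gives the robot as it stands.
- The arm moves only by the tool jog_arm, called as name(argument=value, ...), one argument or row to a line, values as JSON. Schema: {"type":"object","properties":{"motion":{"type":"array","items":{"type":"object","properties":{"turn_vec":{"type":"array","items":{"type":"number"},"minItems":3,"maxItems":3},"trans":{"type":"array","items":{"type":"number"},"minItems":3,"maxItems":3},"aperture":{"type":"number"}},"additionalProperties":false,"required":["aperture"]},"minItems":1,"maxItems":10},"only":{"type":"string"},"quiet":{"type":"boolean"},"lines":{"type":"string"}},"required":["motion"],"additionalProperties":false}. motion is a list of rows, 1 to 10 of them, each an object with the fields turn_vec (a list: a rotation vector rx, ry, rz in rad), trans (a list: dx, dy, dz in m), aperture (the finger opening in m); a field left out counts as zero (the opening has to be given); each row is the pose to reach, as a shift and turn from the pose commanded when the call began, along the tool's axes at that moment; what a row does not reach only later rows make up. A row lasts 1/8 s, in which the tool goes at most 0.0625 m and 0.188 rad, less where a joint would pass 70% of its speed; a pose out of reach is approached as far as the arm can. The fingers move at their own pace and stop on an object; the grip force is fixed at half the most. Time passes only in rows, so rows that do not move let the fingers close. The tool returns the time, the measured TCP pose, the force, the opening and the grip force at its end. only (a regular expression) keeps the lines of the reply that match it, lines (a string "A,B") keeps lines A to B, and quiet returns only ok. Input that does not fit is refused with a message, and nothing moves.
- bot.get_obs(): the state, without advancing time (a new reading comes with each control period).
- bot.camera(name): name is "scene" or "side" or "wrist"; returns the picture (400x640x3 uint8, red, green, blue); there is no depth.
- bot.calibration(name): a dict with "mtx" (3x3 intrinsics, pixels), "R" (3x3) and "t" (3): a world point X has camera coordinates R X + t. Camera axes: x right, y down, z forward; pixel columns grow to the right and rows downward; lengths in m; the calibration is good to about 2 mm. A picture is of the moment at which its call begins: read the wrist's pose just before it. calibration takes no time and is no camera call; for the wrist camera it gives the pose at the moment of the call.
- bot.job_done(): hands the job in; it is judged then, once.
The state is a dict: "clock": time; "joint_pos": joint angles; "joint_vel": joint speeds; "tau": joint torques, N m; "eef_pos": TCP position; "tool_rot": TCP orientation; "ft_force": force on the tool from outside, world axes, zero at the start; "ft_torque": the same for the moment, N m; "grip_width": finger opening in m; "grasp_force": force on a finger pad.
Only numpy, scipy, OpenCV 4.12 (cv2) and the standard library are available. Lean on these libraries where they do the work, as an engineer would, in place of code of your own. Each camera call takes 0.05 s, during which the arm holds its last target. There are 200 camera calls.

## Working session

There is one attempt and no reset: what is moved stays moved. The work goes in short steps, Python scripts to look and compute and a tool call to move; the robot and the scene stay as the last step left them, time stands still between calls to the robot, and variables do not carry over. Pictures are saved under pics/ and viewed, at most 10 in all, crops included, and the job is handed in when it is done.

```bash
ls; mkdir -p pics; python3 - <<'E'
from workcell import bot
import cv2
o=bot.get_obs();print(o,bot.pinch_z)
for n in ("scene","side","wrist"):
    c=bot.calibration(n);print(n,c['mtx'].tolist(),c['R'].round(3).tolist(),c['t'].round(3).tolist())
    cv2.imwrite(f"pics/{n}0.png",bot.camera(n)[:,:,::-1])
a=cv2.imread("pics/scene0.png");b=cv2.imread("pics/side0.png")
E
```

```text
pics
workcell.py
{'clock': 0.0, 'joint_pos': array([1.33797740e+00, 2.41443441e-01, 3.69578172e-03, 1.33521685e+00,
       1.29355900e-05, 1.57079390e+00]), 'joint_vel': array([-0.00041175, -0.0010264 , -0.00140251,  0.00093083, -0.00140579,
        0.00127736]), 'tau': array([-7.90038903e-04, -3.72317398e+01,  2.52408278e+01,  1.69460918e-02,
       -5.22880896e-05,  2.11317300e-06]), 'eef_pos': array([0.11519   , 0.48580903, 0.19908699]), 'tool_rot': array([ 1.16145457e-01,  9.93231623e-01, -1.07600396e-03, -1.32339108e-04]), 'ft_force': array([-0.69225988,  0.22550515,  0.41113387]), 'ft_torque': array([-0.03009038, -0.05519093,  0.01420877]), 'grasp_force': 0.0, 'grip_width': 0.08503716355309263} 0.0187
scene [[519.6757248174997, 0.0, 326.66071515201645], [0.0, 519.6757248174997, 192.093889391265], [0.0, 0.0, 1.0]] [[0.13, -0.991, -0.016], [-0.482, -0.049, -0.875], [0.866, 0.122, -0.484]] [0.312, 0.281, 0.401]
side [[398.52725121919195, 0.0, 321.5251637809608], [0.0, 398.52725121919195, 201.40081725882254], [0.0, 0.0, 1.0]] [[-0.964, -0.265, -0.017], [-0.212, 0.807, -0.55], [0.159, -0.527, -0.835]] [0.538, -0.194, 1.026]
wrist [[278.04748117702957, 0.0, 319.10311802514144], [0.0, 278.04748117702957, 195.37811535907872], [0.0, 0.0, 1.0]] [[0.23, 0.973, -0.002], [0.937, -0.221, 0.272], [0.264, -0.064, -0.962]] [-0.499, -0.037, 0.378]
```

View pics/scene0.png

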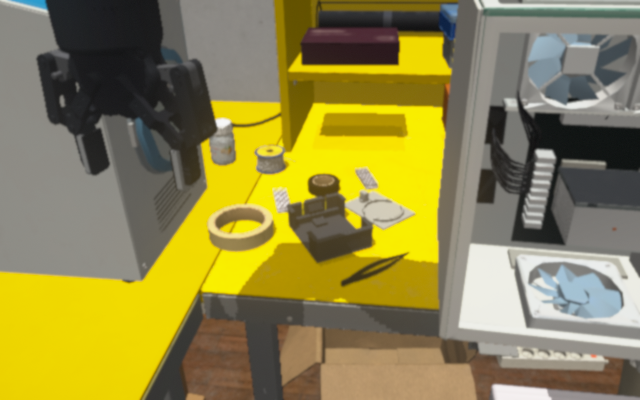

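View pics/side0.png

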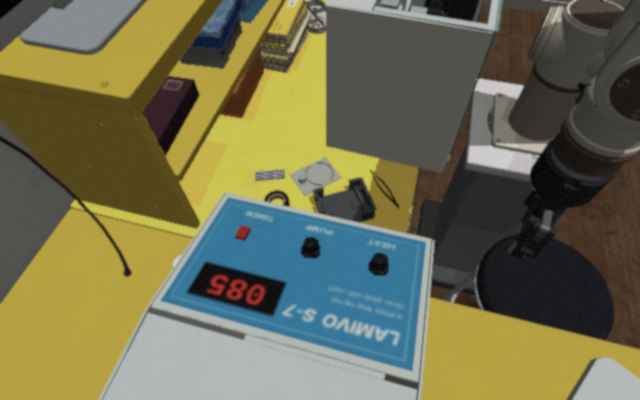

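The scene view shows the box (330,228), small tape (323,184), heatsinks (281,198) and (366,177), divider (382,208), big tape (240,227) and tweezers (375,268). The side view mostly shows the same things occluded by the LAMIVO device.

```bash
cat > h.py <<'E'
import numpy as np,cv2
from workcell import bot
from scipy.spatial.transform import Rotation as Ro
def ray(c,px,z=0.):
    d=np.asarray(c['R']).T@np.linalg.solve(c['mtx'],[px[0],px[1],1.]);o=-np.asarray(c['R']).T@c['t']
    return o+d*(z-o[2])/d[2]
def proj(c,X):
    p=c['mtx']@(np.asarray(c['R'])@X+c['t']);return p[:2]/p[2]
def rows(pos,yaw,tilt=0.,o=None):
    """tool down, finger line (tool y) along world yaw, tilt about that; print rotvec, shift from present pose"""
    o=o or bot.get_obs();R0=Ro.from_quat(o['tool_rot'])
    best=None
    for k in (0,np.pi):
        y=np.array([np.cos(yaw+k),np.sin(yaw+k),0]);z=np.array([0,0,-1.]);x=np.cross(y,z)
        R=Ro.from_matrix(np.c_[x,y,z])
        R=Ro.from_rotvec(tilt*(-1 if k else 1)*np.array([np.cos(yaw+k),np.sin(yaw+k),0]))*R
        rv=(R0.inv()*R).as_rotvec()
        if best is None or np.linalg.norm(rv)<np.linalg.norm(best): best=rv
    d=R0.inv().apply(np.asarray(pos)-o['eef_pos'])
    print('rot',best.round(3),'shift',d.round(4),'n',max(np.linalg.norm(d)/.0625,np.linalg.norm(best)/.188).round(1));return best,d
def st():
    o=bot.get_obs();R=Ro.from_quat(o['tool_rot']).as_matrix()
    print('t',round(o['clock'],2),'p',o['eef_pos'].round(4),'x',R[:,0].round(3),'y',R[:,1].round(3),'z',R[:,2].round(3),'w',round(o['grip_width'],4),'gf',round(o['grasp_force'],1),'F',o['ft_force'].round(1),'j',o['joint_pos'].round(2))
    return o
E
python3 - <<'E'
from h import *
c=bot.calibration("scene")
for n,p in dict(box=(330,235),tape=(323,190),h1=(281,198),h2=(366,177),div=(380,210),big=(240,230),tw=(375,268)).items(): print(n,ray(c,p).round(3))
o=st();c=bot.calibration("wrist");R=Ro.from_quat(o['tool_rot']).as_matrix()
print((np.array(c['R'])@R).round(3), (R.T@(-np.array(c['R']).T@c['t']-o['eef_pos'])).round(4))
print(ray(c,(320,200)).round(3))
E
```

```text
box [0.408 0.363 0.   ]
tape [0.55  0.393 0.   ]
h1 [0.514 0.462 0.   ]
h2 [0.608 0.32  0.   ]
div [0.491 0.29  0.   ]
big [0.407 0.505 0.   ]
tw [0.333 0.29  0.   ]
t 0.15 p [0.1152 0.486  0.1993] x [-0.973  0.231 -0.   ] y [ 0.231  0.973 -0.002] z [-0.    -0.002 -1.   ] w 0.0848 gf 0.0 F [-0.7  0.7  0.2] j [ 1.34  0.24  0.    1.34 -0.    1.57]
[[ 0.001  1.    -0.   ]
 [-0.962  0.001 -0.272]
 [-0.272  0.     0.962]] [ 0.068   0.0003 -0.1738]
[0.158 0.477 0.   ]
```

```bash
python3 - <<'E'
from h import *
c=bot.calibration("scene")
for p in [(130,282),(207,185),(440,340),(445,180),(200,292),(290,150)]: print(p,ray(c,p).round(3))
rows([.42,.37,.2],1.57)
E
```

```text
(130, 282) [ 0.266  0.619 -0.   ]
(207, 185) [0.547 0.607 0.   ]
(440, 340) [0.205 0.208 0.   ]
(445, 180) [0.61  0.176 0.   ]
(200, 292) [0.256 0.517 0.   ]
(290, 150) [0.714 0.485 0.   ]
rot [-0.002 -0.    -0.232] shift [-0.3233 -0.0426 -0.0006] n 5.2
```

View pics/wrist0.png

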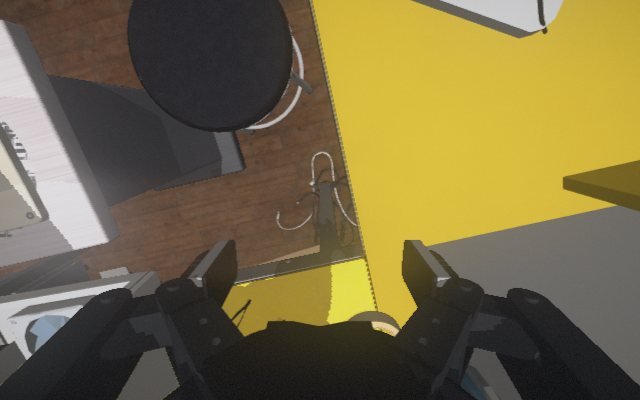

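The wrist view shows mostly floor and bench. The fingers fill rows above 240, so objects are seen clearly in the upper half, on the robot side of the tool.

```bash
python3 - <<'E'
from h import *
rows([.53,.38,.24],1.57)
E
```

```text
rot [-0.002 -0.    -0.232] shift [-0.428  -0.0075 -0.0407] n 6.9
```

jog_arm(
  motion=[
    {"turn_vec":[0, 0, -0.1], "trans":[-0.06, 0, -0.006], "aperture":0.085},
    {"turn_vec":[0, 0, -0.232], "trans":[-0.428, -0.0075, -0.041], "aperture":0.085},
    {"turn_vec":[0, 0, -0.232], "trans":[-0.428, -0.0075, -0.041], "aperture":0.085},
    {"turn_vec":[0, 0, -0.232], "trans":[-0.428, -0.0075, -0.041], "aperture":0.085},
    {"turn_vec":[0, 0, -0.232], "trans":[-0.428, -0.0075, -0.041], "aperture":0.085},
    {"turn_vec":[0, 0, -0.232], "trans":[-0.428, -0.0075, -0.041], "aperture":0.085},
    {"turn_vec":[0, 0, -0.232], "trans":[-0.428, -0.0075, -0.041], "aperture":0.085},
    {"turn_vec":[0, 0, -0.232], "trans":[-0.428, -0.0075, -0.041], "aperture":0.085},
    {"turn_vec":[0, 0, -0.232], "trans":[-0.428, -0.0075, -0.041], "aperture":0.085},
  ],
)

```text
clock: 1.27
eef_pos: [0.5297, 0.3802, 0.24]
tool_rot: [0.001, 1.0, -0.0, -0.001]
ft_force: [-0.6, 0.1, -0.6]
grip_width: 0.0851
grasp_force: 0.0
```

```bash
python3 - <<'E'
from h import *
st();c=bot.calibration("wrist");im=bot.camera("wrist")[:,:,::-1]
np.savez("w1.npz",R=c['R'],t=c['t'],mtx=c['mtx']);cv2.imwrite("pics/w1.png",im)
E
```

```text
t 1.27 p [0.5297 0.3802 0.24  ] x [-1.     0.001  0.002] y [ 0.001  1.    -0.001] z [-0.002 -0.001 -1.   ] w 0.0851 gf 0.0 F [-0.6  0.1 -0.6] j [0.62 0.56 0.58 1.6  0.   0.62]
```

View pics/w1.png

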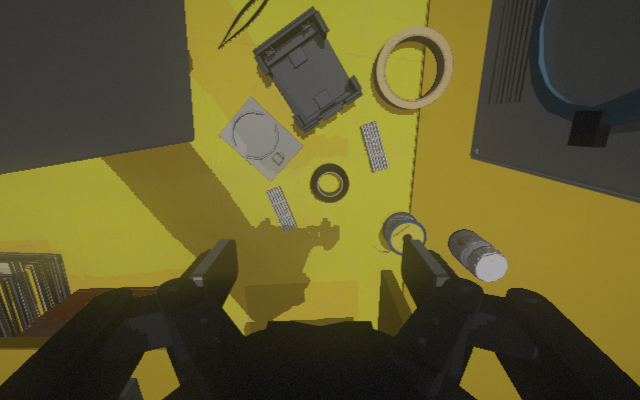

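The wrist view shows everything:
- Box centre is near (308,68), with the hooks at upper left (290,40) and the catch at lower right (327,100).
- Divider spans (250,97), (302,147), (275,178), (220,133), with the tab at (278,158).
- Heatsinks are at (374,147) and (282,208).
- Small tape is at (329,183).
- Big tape is at (413,68).

```bash
python3 - <<'E'
import cv2
im=cv2.imread("pics/w1.png")[0:240,210:400]
a=cv2.resize(im[:140,35:155],None,fx=4.2,fy=4.2,interpolation=cv2.INTER_CUBIC)
cv2.imwrite("pics/w1c.png",cv2.convertScaleAbs(a,alpha=1.8,beta=10))
E
```

```text
(no output)
```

View pics/w1c.png

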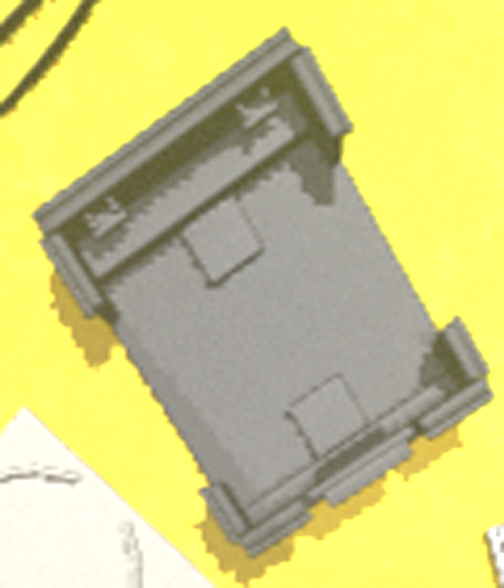

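```bash
python3 - <<'E'
from h import *
im=cv2.imread("pics/w1.png");hsv=cv2.cvtColor(im,cv2.COLOR_BGR2HSV);c=dict(np.load("w1.npz"))
for n,p in dict(h1=(374,147),h2=(282,208),div=(255,140),tab=(278,158),tape=(318,183),box=(310,75),bench=(340,220),shadow=(300,140),tapecore=(329,183)).items(): print(n,hsv[p[1],p[0]])
m=((hsv[:,:,1]<70)&(hsv[:,:,2]>60)).astype('u1')
m[250:]=0
n,l,s,ce=cv2.connectedComponentsWithStats(m)
for i in range(1,n):
    if s[i,4]>60: print(s[i],ce[i].round(1))
E
```

```text
h1 [ 15  13 154]
h2 [ 23  21 146]
div [ 19  20 138]
tab [ 21  26 140]
tape [ 24 120 153]
box [15 12 88]
bench [ 28 170 170]
shadow [ 26 171 171]
tapecore [ 29 168 173]
[    0     0   194   172 20468] [107.9  96.3]
[ 471    0  169  203 8505] [531.5 134.1]
[ 253    7  109  125 6021] [307.9  73.1]
[ 219   97   84   84 3464] [260.3 139. ]
[361 121  28  51 767] [374.3 145.9]
[266 187  31  44 603] [280.9 208.2]
[384 213  43  37 532] [403.5 228.2]
[449 230  46  20 564] [469.  241.6]
```

The crop shows the box rim's outer corners at crop (287,28), (37,215), (490,395) and (250,553), in a 4.2x crop offset by column 245. The catch tongue is at the bottom middle and the hooks at the top.

```bash
cat > meas.py <<'E'
from h import *
im=cv2.imread("pics/w1.png");hsv=cv2.cvtColor(im,cv2.COLOR_BGR2HSV);c=dict(np.load("w1.npz"))
P=[ray(c,((x+.5)/4.2-.5+245,(y+.5)/4.2-.5),.038)[:2] for x,y in [(287,28),(37,215),(490,395),(250,553)]]
P=np.array(P);print(P.round(4))
L=lambda a,b:np.linalg.norm(P[a]-P[b]).round(4)
print('y edges',L(0,1),L(2,3),'x edges',L(0,2),L(1,3),'diag',L(0,3),L(1,2))
a=lambda v:np.arctan2(v[1],v[0])
print('yaw',a(P[2]-P[0]),a(P[3]-P[1]),a(P[0]-P[1])-np.pi/2,a(P[2]-P[3])-np.pi/2,'centre',P.mean(0).round(4))
m=((hsv[:,:,1]<70)&(hsv[:,:,2]>60)).astype('u1');n,l,s,ce=cv2.connectedComponentsWithStats(m)
for name,(x,y),z in [('div',(255,140),.003),('h1',(374,147),.008),('h2',(282,208),.008)]:
    k=l[y,x] or l[y-3:y+4,x-3:x+4].max()
    cn=max(cv2.findContours((l==k).astype('u1'),0,1)[0],key=cv2.contourArea)[:,0]
    w=np.array([ray(c,p,z)[:2] for p in cn]);r=cv2.minAreaRect((w*1000).astype('f4'));b=cv2.boxPoints(r)
    d1,d2=b[1]-b[0],b[2]-b[1];d=d1 if np.hypot(*d1)>np.hypot(*d2) else d2
    print(name,np.array(r[0]).round(1),np.round(r[1],1),'long yaw',(a(d)%np.pi).round(3))
m=((hsv[:,:,2]<110)).astype('u1')[160:205,305:352];cn=max(cv2.findContours(m,0,1)[0],key=cv2.contourArea)
q,rr=cv2.minEnclosingCircle(cn);print('tape',q,rr,ray(c,(q[0]+305,q[1]+160),.014).round(4))
print('tab',ray(c,(278,158),.018).round(4))
E
python3 meas.py
```

```text
[[0.3359 0.373 ]
 [0.3834 0.2998]
 [0.433  0.4339]
 [0.4797 0.3605]]
y edges 0.0873 0.087 x edges 0.1146 0.1138 diag 0.1443 0.143
yaw 0.5601779056754043 0.5626601274834863 0.5754994060977259 0.5660608083559513 centre [0.408  0.3668]
div [494.1 295.3] [99.4 72.7] long yaw 0.813
h1 [503.1 460.3] [70.4 23.1] long yaw 0.318
h2 [598.3 321.8] [70.  22.7] long yaw 0.369
tape (23.952260971069336, 22.721105575561523) 19.673810958862305 [0.5548 0.3947 0.014 ]
tab [0.5177 0.3216 0.018 ]
```

Box pose is about (0.408, 0.367) with yaw 0.566, and the other objects are located too. Before reaching towards h2 I'll check how close the computer case comes to the arm's path.

```bash
python3 - <<'E'
from h import *
c=dict(np.load("w1.npz"));s=bot.calibration("side");sc=bot.calibration("scene")
print('wrist base',[ray(c,p).round(3) for p in [(190,30),(194,140),(5,172)]])
print('side base',[ray(s,p).round(3) for p in [(328,146),(450,167)]])
for z in (.3,.35,.4,.45,.5): print(z,'side top',[ray(s,p,z).round(3)[:2] for p in [(330,10),(480,28),(500,0)]],'scene top',ray(sc,(478,8),z).round(3)[:2])
# heatsink targets
rows([.503,.460,.10],.318+np.pi/2); 
E
```

```text
wrist base [array([0.35 , 0.209, 0.   ]), array([0.494, 0.197, 0.   ]), array([ 0.541, -0.095,  0.   ])]
side base [array([0.487, 0.197, 0.   ]), array([0.187, 0.188, 0.   ])]
0.3 side top [array([0.507, 0.101]), array([0.214, 0.091]), array([ 0.18 , -0.016])] scene top [0.617 0.153]
0.35 side top [array([0.486, 0.182]), array([0.225, 0.173]), array([0.195, 0.078])] scene top [0.317 0.195]
0.4 side top [array([0.465, 0.263]), array([0.236, 0.255]), array([0.209, 0.171])] scene top [0.018 0.236]
0.45 side top [array([0.444, 0.343]), array([0.247, 0.336]), array([0.224, 0.264])] scene top [-0.282  0.278]
0.5 side top [array([0.423, 0.424]), array([0.258, 0.418]), array([0.239, 0.358])] scene top [-0.582  0.32 ]
rot [-0.    -0.001 -0.318] shift [0.0259 0.0794 0.1405] n 2.6
```

jog_arm(
  motion=[
    {"turn_vec":[0, 0, -0.16], "trans":[0.013, 0.04, 0.05], "aperture":0.06},
    {"turn_vec":[0, 0, -0.318], "trans":[0.026, 0.079, 0.1], "aperture":0.045},
    {"turn_vec":[0, 0, -0.318], "trans":[0.026, 0.079, 0.14], "aperture":0.045},
    {"turn_vec":[0, 0, -0.318], "trans":[0.026, 0.079, 0.2], "aperture":0.045},
    {"turn_vec":[0, 0, -0.318], "trans":[0.026, 0.079, 0.225], "aperture":0.045},
    {"turn_vec":[0, 0, -0.318], "trans":[0.026, 0.079, 0.2375], "aperture":0.045},
    {"turn_vec":[0, 0, -0.318], "trans":[0.026, 0.079, 0.2375], "aperture":0.045},
    {"turn_vec":[0, 0, -0.318], "trans":[0.026, 0.079, 0.2375], "aperture":0.0},
    {"turn_vec":[0, 0, -0.318], "trans":[0.026, 0.079, 0.2375], "aperture":0.0},
    {"turn_vec":[0, 0, -0.318], "trans":[0.026, 0.079, 0.2375], "aperture":0.0},
  ],
)

```text
clock: 2.58
eef_pos: [0.5048, 0.4599, 0.0047]
tool_rot: [-0.158, 0.987, 0.001, 0.001]
ft_force: [0.1, -0.4, 0.9]
grip_width: 0.0
grasp_force: 0.0
```

```bash
python3 -c "
from h import *
st()"
```

```text
t 2.58 p [0.5048 0.4599 0.0047] x [-0.95  -0.312 -0.002] y [-0.312  0.95   0.001] z [ 0.001  0.001 -1.   ] w 0.0 gf 0.0 F [ 0.1 -0.4  0.9] j [0.74 0.73 0.26 1.11 0.   0.42]
```

The fingers closed on nothing, so I'll look.

```bash
python3 - <<'E'
from h import *
im=bot.camera("wrist")[:,:,::-1];cv2.imwrite("pics/w2.png",im)
s=bot.camera("scene")[:,:,::-1][140:300,180:420];s=cv2.resize(s,(640,427),interpolation=cv2.INTER_CUBIC)
cv2.imwrite("pics/w2b.png",cv2.resize(np.vstack([im,s[:400]]),(480,600)))
E
```

```text
(no output)
```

View pics/w2b.png

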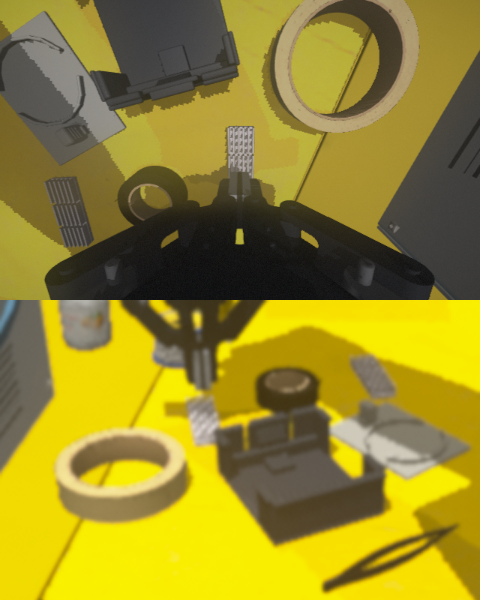

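The top half (wrist) shows the heatsink sticking out on the robot side of the shut fingers, with its near end at about wrist px (320,168). The bottom half (scene) shows the fingertips just beyond or above it, so I'll quantify the offset.

```bash
python3 - <<'E'
from h import *
o=st();c=bot.calibration("wrist");s=bot.calibration("scene")
im=cv2.imread("pics/w2.png");hsv=cv2.cvtColor(im,cv2.COLOR_BGR2HSV)
m=((hsv[:,:,1]<70)&(hsv[:,:,2]>110)).astype('u1');m[:160]=0;m[:,:290]=0;m[:,350:]=0
n,l,st_,ce=cv2.connectedComponentsWithStats(m);k=1+st_[1:,4].argmax();print(st_[k],ce[k])
print('near edge',[ray(c,(st_[k,0]+d,st_[k,1]),.010).round(4) for d in (0,st_[k,2])],'pred',(np.array([.503,.46])-.035*np.array([np.cos(.318),np.sin(.318)])).round(4))
print('h1 centre in scene',proj(s,np.array([.503,.46,.005])),'tcp scene',proj(s,o['eef_pos']),'in wrist tcp',proj(c,o['eef_pos']), 'h1c wrist',proj(c,np.array([.503,.46,.01])))
E
```

```text
t 2.67 p [0.5044 0.4596 0.0041] x [-0.95  -0.312 -0.001] y [-0.312  0.95   0.   ] z [ 0.001  0.001 -1.   ] w 0.0001 gf 0.0 F [-0.  -0.9 -0.4] j [0.74 0.73 0.26 1.11 0.   0.42]
[ 303  168   36   70 2079] [320.97354497 198.59163059]
near edge [array([0.4715, 0.4384, 0.01  ]), array([0.4647, 0.4592, 0.01  ])] pred [0.4698 0.4491]
h1 centre in scene [280.63607555 198.68824755] tcp scene [281.05432939 198.76209389] in wrist tcp [319.2516629  222.54039017] h1c wrist [320.49904469 224.11938016]
```

```bash
python3 - <<'E'
from h import *
o=bot.get_obs();s=bot.calibration("scene");c=bot.calibration("wrist")
a=bot.camera("scene");print('scene col282', [(r,*a[r,282]) for r in range(172,214,2)])
w=cv2.imread("pics/w2.png")[:,:,::-1];print('wrist col320',[(r,*w[r,312]) for r in range(196,300,4)])
for z in (0,.01,.02,.03): print(z,proj(s,o['eef_pos']+[0,0,z]).round(1),proj(c,o['eef_pos']+[-.011*.95,-.011*.31,z]).round(1))
E
```

```text
scene col282 [(172, np.uint8(111), np.uint8(104), np.uint8(92)), (174, np.uint8(110), np.uint8(104), np.uint8(90)), (176, np.uint8(107), np.uint8(100), np.uint8(87)), (178, np.uint8(103), np.uint8(96), np.uint8(81)), (180, np.uint8(99), np.uint8(91), np.uint8(76)), (182, np.uint8(98), np.uint8(89), np.uint8(74)), (184, np.uint8(112), np.uint8(97), np.uint8(57)), (186, np.uint8(172), np.uint8(144), np.uint8(32)), (188, np.uint8(166), np.uint8(143), np.uint8(70)), (190, np.uint8(151), np.uint8(134), np.uint8(99)), (192, np.uint8(142), np.uint8(131), np.uint8(120)), (194, np.uint8(130), np.uint8(120), np.uint8(109)), (196, np.uint8(154), np.uint8(146), np.uint8(138)), (198, np.uint8(177), np.uint8(168), np.uint8(161)), (200, np.uint8(183), np.uint8(173), np.uint8(167)), (202, np.uint8(209), np.uint8(199), np.uint8(195)), (204, np.uint8(192), np.uint8(182), np.uint8(176)), (206, np.uint8(183), np.uint8(173), np.uint8(167)), (208, np.uint8(182), np.uint8(171), np.uint8(165)), (210, np.uint8(189), np.uint8(178), np.uint8(170)), (212, np.uint8(222), np.uint8(194), np.uint8(116))]
wrist col3
[... 733 characters left out ...]
 np.uint8(84), np.uint8(70)), (256, np.uint8(85), np.uint8(81), np.uint8(67)), (260, np.uint8(126), np.uint8(124), np.uint8(117)), (264, np.uint8(63), np.uint8(58), np.uint8(38)), (268, np.uint8(59), np.uint8(53), np.uint8(35)), (272, np.uint8(54), np.uint8(49), np.uint8(34)), (276, np.uint8(48), np.uint8(44), np.uint8(29)), (280, np.uint8(41), np.uint8(37), np.uint8(25)), (284, np.uint8(39), np.uint8(36), np.uint8(28)), (288, np.uint8(35), np.uint8(32), np.uint8(20)), (292, np.uint8(37), np.uint8(35), np.uint8(25)), (296, np.uint8(29), np.uint8(28), np.uint8(20))]
0 [281.1 198.8] [319.3 206.9]
0.01 [280.7 193.7] [319.3 211.9]
0.02 [280.4 188.5] [319.3 217.5]
0.03 [280.  183.3] [319.3 223.8]
```

Both views put the shut fingertips about 27 mm above the reported TCP, with yellow bench visible under them. I'll open and descend with force checks.

jog_arm(
  motion=[
    {"aperture":0.045},
    {"aperture":0.045},
    {"trans":[0, 0, 0.01], "aperture":0.045},
    {"trans":[0, 0, 0.018], "aperture":0.045},
    {"trans":[0, 0, 0.018], "aperture":0.045},
  ],
)

```text
clock: 3.35
eef_pos: [0.5031, 0.4586, -0.0162]
tool_rot: [-0.158, 0.987, -0.001, -0.001]
ft_force: [-0.2, 1.1, 0.2]
grip_width: 0.045
grasp_force: 0.0
```

jog_arm(
  motion=[
    {"trans":[0, 0, 0.003], "aperture":0.045},
    {"trans":[0, 0, 0.003], "aperture":0.045},
  ],
)

```text
clock: 3.6
eef_pos: [0.5041, 0.4595, -0.0176]
tool_rot: [-0.158, 0.987, -0.0, -0.0]
ft_force: [-0.3, 0.1, -0.0]
grip_width: 0.0451
grasp_force: 0.0
```

```bash
python3 - <<'E'
from h import *
o=st();c=bot.calibration("wrist");im=bot.camera("wrist")[:,:,::-1];cv2.imwrite("pics/w3.png",im)
E
```

```text
t 3.6 p [ 0.5041  0.4595 -0.0176] x [-0.95  -0.312  0.   ] y [-0.312  0.95  -0.   ] z [-0. -0. -1.] w 0.0451 gf 0.0 F [-0.3  0.1 -0. ] j [0.74 0.75 0.24 1.06 0.   0.42]
```

View pics/w3.png

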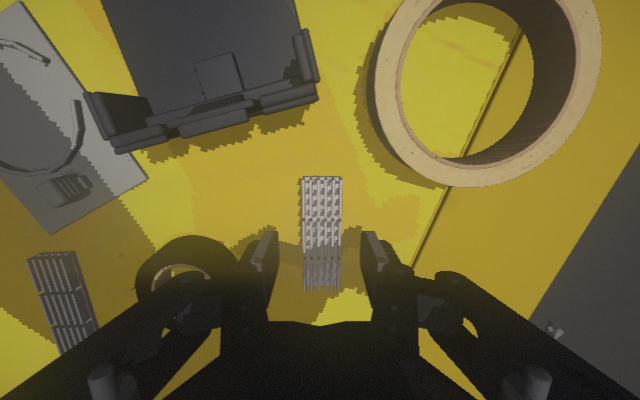

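The wrist view shows the heatsink at rows 177–292 centred between the open fingers, with no contact yet. I'll go down a little more and close.

jog_arm(
  motion=[
    {"trans":[0, 0, 0.006], "aperture":0.045},
    {"trans":[0, 0, 0.006], "aperture":0.02},
    {"trans":[0, 0, 0.006], "aperture":0.0},
    {"trans":[0, 0, 0.006], "aperture":0.0},
    {"trans":[0, 0, 0.006], "aperture":0.0},
  ],
)

```text
clock: 4.28
eef_pos: [0.5041, 0.4595, -0.0235]
tool_rot: [-0.158, 0.987, -0.0, -0.0]
ft_force: [-0.4, 0.1, -1.0]
grip_width: 0.0184
grasp_force: 58.7
```

```bash
python3 -c "
from h import *
st();rows([.3971,.3895,.06],.566+np.pi/2)"
```

```text
t 4.28 p [ 0.5041  0.4595 -0.0235] x [-0.95  -0.312  0.   ] y [-0.312  0.95  -0.   ] z [ 0. -0. -1.] w 0.0184 gf 58.7 F [-0.4  0.1 -1. ] j [ 0.74  0.76  0.24  1.05 -0.    0.42]
rot [-0.    -0.    -0.249] shift [ 0.1235 -0.0331 -0.0835] n 2.4
```

jog_arm(
  motion=[
    {"trans":[0, 0, -0.05], "aperture":0.0},
    {"turn_vec":[0, 0, -0.05], "trans":[0.03, -0.008, -0.085], "aperture":0.0},
    {"turn_vec":[0, 0, -0.2], "trans":[0.09, -0.025, -0.0835], "aperture":0.0},
    {"turn_vec":[0, 0, -0.249], "trans":[0.1235, -0.0331, -0.0835], "aperture":0.0},
    {"turn_vec":[0, 0, -0.249], "trans":[0.1235, -0.0331, -0.0835], "aperture":0.0},
    {"turn_vec":[0, 0, -0.249], "trans":[0.1235, -0.0331, -0.05], "aperture":0.0},
    {"turn_vec":[0, 0, -0.249], "trans":[0.1235, -0.0331, -0.02], "aperture":0.0},
    {"turn_vec":[0, 0, -0.249], "trans":[0.1235, -0.0331, -0.02], "aperture":0.0},
  ],
)

```text
clock: 5.28
eef_pos: [0.3963, 0.3884, -0.0057]
tool_rot: [-0.279, 0.96, -0.001, -0.002]
ft_force: [0.3, 0.1, -0.7]
grip_width: 0.0187
grasp_force: 58.8
```

```bash
python3 - <<'E'
from h import *
o=st();rows([.3971,.3895,-.0185],.566+np.pi/2);c=bot.calibration("wrist");im=bot.camera("wrist")[:,:,::-1];cv2.imwrite("pics/w4.png",im)
hsv=cv2.cvtColor(im,cv2.COLOR_BGR2HSV);m=((hsv[:,:,1]<70)&(hsv[:,:,2]>115)).astype('u1');m[:100]=0;m[:,:280]=0;m[:,360:]=0
n,l,s,ce=cv2.connectedComponentsWithStats(m);k=1+s[1:,4].argmax();print(s[k],ce[k],ray(c,(s[k,0]+s[k,2]/2,s[k,1]),o['eef_pos'][2]+.0335)[:2], o['eef_pos'][:2]-.035*np.array([np.cos(.566),np.sin(.566)]))
E
```

```text
t 5.28 p [ 0.3963  0.3884 -0.0057] x [-0.844 -0.536  0.004] y [-0.536  0.844 -0.001] z [-0.003 -0.003 -1.   ] w 0.0187 gf 58.8 F [ 0.3  0.1 -0.7] j [ 0.78  0.52 -0.15  0.9  -0.    0.21]
rot [-0.001 -0.004 -0.   ] shift [-0.0013  0.0005  0.0128] n 0.2
[ 298  180   43   63 1720] [318.64534884 206.0494186 ] [0.36551279 0.36885517] [0.36671993 0.36967664]
```

jog_arm(
  motion=[
    {"trans":[0, 0.0005, 0.008], "aperture":0.0},
    {"trans":[0, 0.0005, 0.0135], "aperture":0.0},
    {"trans":[0, 0.0005, 0.0135], "aperture":0.0},
    {"trans":[0, 0.0005, 0.0135], "aperture":0.036},
    {"trans":[0, 0.0005, 0.0135], "aperture":0.036},
    {"trans":[0, 0.0005, -0.03], "aperture":0.036},
    {"trans":[0, 0.0005, -0.09], "aperture":0.036},
    {"trans":[0, 0.0005, -0.1], "aperture":0.036},
  ],
)

```text
clock: 6.32
eef_pos: [0.3996, 0.3926, 0.1018]
tool_rot: [-0.279, 0.96, 0.002, 0.004]
ft_force: [0.5, -0.5, -0.4]
grip_width: 0.0361
grasp_force: 0.0
```

```bash
python3 - <<'E'
from h import *
o=st();rows([.5983,.3218,.05],.369+np.pi/2)
E
```

```text
t 6.33 p [0.3996 0.3926 0.1018] x [-0.844 -0.536 -0.01 ] y [-0.536  0.844  0.002] z [ 0.007  0.007 -1.   ] w 0.0361 gf 0.0 F [ 0.5 -0.5 -0.4] j [ 0.78  0.41 -0.02  1.13  0.    0.21]
rot [0.003 0.01  0.197] shift [-0.1292 -0.1665  0.0527] n 3.5
```

jog_arm(
  motion=[
    {"turn_vec":[0, 0, 0.05], "trans":[-0.03, -0.04, 0.0], "aperture":0.045},
    {"turn_vec":[0, 0, 0.197], "trans":[-0.129, -0.1665, 0.02], "aperture":0.045},
    {"turn_vec":[0, 0, 0.197], "trans":[-0.129, -0.1665, 0.02], "aperture":0.045},
    {"turn_vec":[0, 0, 0.197], "trans":[-0.129, -0.1665, 0.045], "aperture":0.045},
    {"turn_vec":[0, 0, 0.197], "trans":[-0.129, -0.1665, 0.045], "aperture":0.045},
    {"turn_vec":[0, 0, 0.197], "trans":[-0.129, -0.1665, 0.045], "aperture":0.045},
  ],
)

```text
clock: 7.08
eef_pos: [0.5941, 0.3185, 0.0508]
tool_rot: [-0.184, 0.983, -0.0, -0.001]
ft_force: [-0.2, 0.3, -0.7]
grip_width: 0.0454
grasp_force: 0.0
```

```bash
python3 - <<'E'
from h import *
o=st();rows([.5983,.3218,-.0235],.369+np.pi/2)
c=bot.calibration("wrist");im=bot.camera("wrist")[:,:,::-1];cv2.imwrite("pics/w5.png",im)
hsv=cv2.cvtColor(im,cv2.COLOR_BGR2HSV)
m=((hsv[:,:,1]<70)&(hsv[:,:,2]>100)).astype('u1');n,l,s,ce=cv2.connectedComponentsWithStats(m)
for i in range(1,n):
    if s[i,4]>200: print(s[i],ce[i].round(0),ray(c,ce[i],.01)[:2].round(4))
im2=bot.camera("scene")[:,:,::-1];cv2.imwrite("pics/s5.png",np.hstack([im2[:330,200:600],cv2.resize(im,(400,330))]))
E
```

```text
t 7.08 p [0.5941 0.3185 0.0508] x [-0.933 -0.361  0.002] y [-0.361  0.933  0.   ] z [-0.002 -0.001 -1.   ] w 0.0454 gf 0.0 F [-0.2  0.3 -0.7] j [0.49 0.68 0.29 1.19 0.   0.12]
rot [ 0.    -0.002  0.   ] shift [-0.0053  0.0015  0.0743] n 1.2
[  264     0   145   152 13047] [338.  68.] [0.4949 0.294 ]
[ 308  167   28   83 2088] [321. 206.] [0.5948 0.3204]
```

View pics/s5.png

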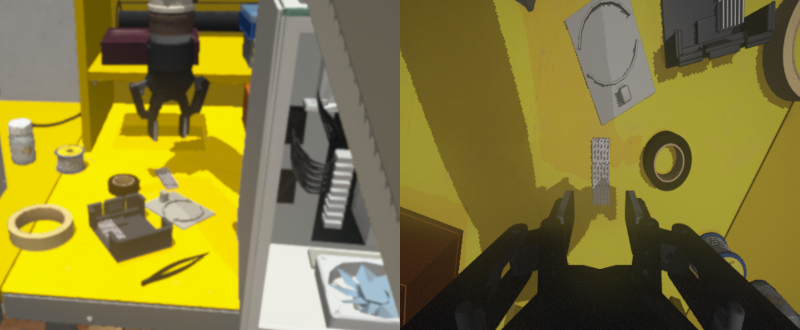

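Left (scene): heatsink one lies in the pocket nearer the device and the gripper is clear of the case. Right (wrist): h2 is between the fingers at about (600,170) in the composite.

jog_arm(
  motion=[
    {"trans":[-0.0053, 0.0015, 0.04], "aperture":0.045},
    {"trans":[-0.0053, 0.0015, 0.068], "aperture":0.045},
    {"trans":[-0.0053, 0.0015, 0.0743], "aperture":0.045},
    {"trans":[-0.0053, 0.0015, 0.0743], "aperture":0.02},
    {"trans":[-0.0053, 0.0015, 0.0743], "aperture":0.0},
    {"trans":[-0.0053, 0.0015, 0.0743], "aperture":0.0},
    {"trans":[-0.0053, 0.0015, 0.0743], "aperture":0.0},
  ],
)

```text
clock: 8.05
eef_pos: [0.6004, 0.3225, -0.0212]
tool_rot: [-0.184, 0.983, 0.001, 0.001]
ft_force: [-0.4, -0.2, 4.0]
grip_width: 0.0002
grasp_force: 2.3
```

```bash
python3 -c "
from h import *
st();rows([.4239,.3473,.06],.566+np.pi/2)"
```

```text
t 8.05 p [ 0.6004  0.3225 -0.0212] x [-0.933 -0.361 -0.003] y [-0.361  0.933  0.001] z [ 0.002  0.001 -1.   ] w 0.0002 gf 2.3 F [-0.4 -0.2  4. ] j [0.49 0.75 0.23 1.05 0.   0.12]
rot [ 0.     0.003 -0.197] shift [ 0.1555  0.0868 -0.0815] n 3.1
```

Shut tips rest on the heatsink top (z = 0.010) at TCP z of -0.021, so the tips are about 31 mm above the TCP. I'll reopen and go about 7 mm lower.

jog_arm(
  motion=[
    {"trans":[0, 0, -0.003], "aperture":0.045},
    {"aperture":0.045},
    {"trans":[0.001, 0, 0.006], "aperture":0.045},
    {"trans":[0.001, 0, 0.0075], "aperture":0.045},
    {"trans":[0.001, 0, 0.0075], "aperture":0.01},
    {"trans":[0.001, 0, 0.0075], "aperture":0.0},
    {"trans":[0.001, 0, 0.0075], "aperture":0.0},
    {"trans":[0.001, 0, 0.0075], "aperture":0.0},
  ],
)

```text
clock: 9.05
eef_pos: [0.5985, 0.3216, -0.0303]
tool_rot: [-0.184, 0.983, 0.0, 0.0]
ft_force: [-0.0, -0.7, -0.4]
grip_width: 0.0199
grasp_force: 60.6
```

```bash
python3 -c "
from h import *
st();rows([.4239,.3473,.06],.566+np.pi/2)"
```

```text
t 9.05 p [ 0.5985  0.3216 -0.0303] x [-0.933 -0.361 -0.   ] y [-0.361  0.933  0.   ] z [ 0.  0. -1.] w 0.0199 gf 60.6 F [-0.  -0.7 -0.4] j [0.49 0.76 0.22 1.03 0.   0.12]
rot [ 0.     0.    -0.197] shift [ 0.1536  0.087  -0.0903] n 3.2
```

jog_arm(
  motion=[
    {"trans":[0, 0, -0.05], "aperture":0.0},
    {"turn_vec":[0, 0, -0.05], "trans":[0.03, 0.017, -0.09], "aperture":0.0},
    {"turn_vec":[0, 0, -0.15], "trans":[0.08, 0.045, -0.09], "aperture":0.0},
    {"turn_vec":[0, 0, -0.197], "trans":[0.1536, 0.087, -0.09], "aperture":0.0},
    {"turn_vec":[0, 0, -0.197], "trans":[0.1536, 0.087, -0.09], "aperture":0.0},
    {"turn_vec":[0, 0, -0.197], "trans":[0.1536, 0.087, -0.06], "aperture":0.0},
    {"turn_vec":[0, 0, -0.197], "trans":[0.1536, 0.087, -0.03], "aperture":0.0},
    {"turn_vec":[0, 0, -0.197], "trans":[0.1536, 0.087, -0.02], "aperture":0.0},
    {"turn_vec":[0, 0, -0.197], "trans":[0.1536, 0.087, -0.02], "aperture":0.0},
  ],
)

```text
clock: 10.18
eef_pos: [0.4236, 0.3469, -0.0106]
tool_rot: [-0.279, 0.96, -0.0, -0.001]
ft_force: [0.3, -0.7, 0.3]
grip_width: 0.02
grasp_force: 60.7
```

```bash
python3 - <<'E'
from h import *
o=st();rows([.4239,.3473,-.0258],.566+np.pi/2)
E
```

```text
t 10.18 p [ 0.4236  0.3469 -0.0106] x [-0.844 -0.536  0.001] y [-0.536  0.844 -0.   ] z [-0.001 -0.001 -1.   ] w 0.02 gf 60.7 F [ 0.3 -0.7  0.3] j [ 0.69  0.51 -0.18  0.88 -0.    0.12]
rot [-0.    -0.001  0.   ] shift [-0.0005  0.0001  0.0152] n 0.2
```

jog_arm(
  motion=[
    {"trans":[-0.0005, 0, 0.01], "aperture":0.0},
    {"trans":[-0.0005, 0, 0.0152], "aperture":0.0},
    {"trans":[-0.0005, 0, 0.0152], "aperture":0.0},
    {"trans":[-0.0005, 0, 0.0152], "aperture":0.034},
    {"trans":[-0.0005, 0, 0.0152], "aperture":0.034},
    {"trans":[-0.0005, 0, -0.03], "aperture":0.034},
    {"trans":[-0.0005, 0, -0.09], "aperture":0.034},
    {"trans":[-0.0005, 0, -0.13], "aperture":0.034},
    {"trans":[-0.0005, 0, -0.13], "aperture":0.034},
  ],
)

```text
clock: 11.3
eef_pos: [0.4269, 0.3497, 0.1244]
tool_rot: [-0.279, 0.96, 0.002, 0.004]
ft_force: [0.3, -0.1, -0.1]
grip_width: 0.0339
grasp_force: 0.0
```

```bash
python3 - <<'E'
from h import *
o=st();rows([.57,.37,.14],.813+np.pi/2)
E
```

```text
t 11.3 p [0.4269 0.3497 0.1244] x [-0.844 -0.536 -0.009] y [-0.536  0.844  0.001] z [ 0.007  0.006 -1.   ] w 0.0339 gf 0.0 F [ 0.3 -0.1 -0.1] j [ 0.69  0.38 -0.01  1.18 -0.    0.12]
rot [-0.     0.01  -0.247] shift [-0.1318 -0.0596 -0.0145] n 2.3
```

jog_arm(
  motion=[
    {"turn_vec":[0, 0, -0.12], "trans":[-0.06, -0.03, -0.01], "aperture":0.034},
    {"turn_vec":[0, 0, -0.247], "trans":[-0.12, -0.0596, -0.0145], "aperture":0.034},
    {"turn_vec":[0, 0.01, -0.247], "trans":[-0.1318, -0.0596, -0.0145], "aperture":0.034},
    {"turn_vec":[0, 0.01, -0.247], "trans":[-0.1318, -0.0596, -0.0145], "aperture":0.034},
    {"turn_vec":[0, 0.01, -0.247], "trans":[-0.1318, -0.0596, -0.0145], "aperture":0.034},
  ],
)

```text
clock: 11.92
eef_pos: [0.5662, 0.3675, 0.1329]
tool_rot: [-0.396, 0.918, -0.002, -0.006]
ft_force: [-0.2, 0.1, -0.4]
grip_width: 0.0339
grasp_force: 0.0
```

```bash
python3 - <<'E'
from h import *
o=st();c=bot.calibration("wrist");im=bot.camera("wrist")[:,:,::-1];cv2.imwrite("pics/w6.png",im)
np.savez("w6.npz",R=c['R'],t=c['t'],mtx=c['mtx'])
print(proj(c,np.array([.4941,.2953,.003])),proj(c,np.array([.408,.3668,.004])),proj(c,np.array([.5182,.3207,.021])))
cv2.imwrite("pics/w6b.png",cv2.resize(im[0:260,100:420],(800,650))[:600])
E
```

```text
t 11.93 p [0.5662 0.3675 0.1329] x [-0.687 -0.727  0.013] y [-0.727  0.687  0.002] z [-0.01  -0.008 -1.   ] w 0.0339 gf 0.0 F [-0.2  0.1 -0.4] j [ 0.58  0.64  0.45  1.39 -0.   -0.24]
[322.15103651  84.24054716] [432.25162519  76.65477834] [322.17949062 119.60708518]
```

View pics/w6b.png

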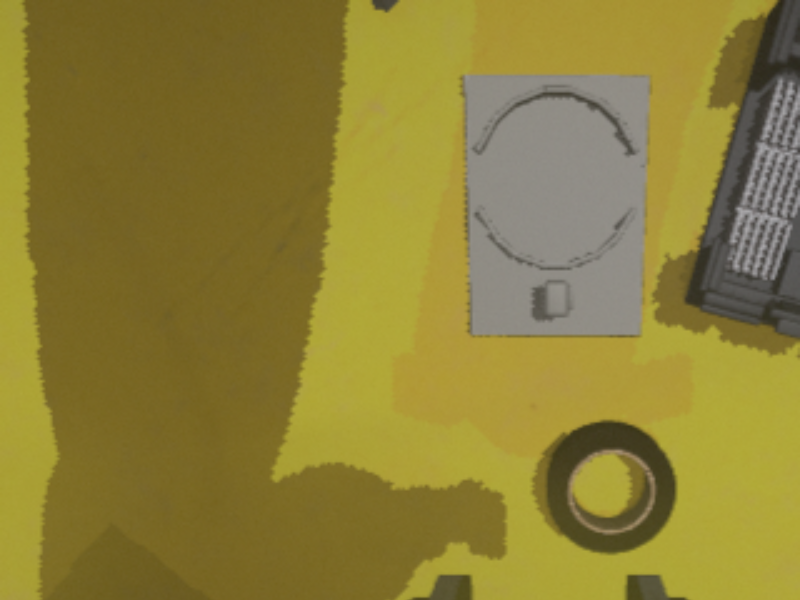

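The divider is square to the tool, with its tab at crop (557,299). The small tape is at (612,487), and h2 sits inside its pocket at the right of the crop.

```bash
cat > m6.py <<'E'
from h import *
im=cv2.imread("pics/w6.png");hsv=cv2.cvtColor(im,cv2.COLOR_BGR2HSV);c=dict(np.load("w6.npz"))
m=((hsv[:,:,1]<80)&(hsv[:,:,2]>100)).astype('u1');n,l,s,ce=cv2.connectedComponentsWithStats(m)
a=lambda v:np.arctan2(v[1],v[0])
def rect(x,y,z):
    k=l[y,x];cn=max(cv2.findContours((l==k).astype('u1'),0,1)[0],key=cv2.contourArea)[:,0]
    w=np.array([ray(c,p,z)[:2] for p in cn]);r=cv2.minAreaRect((w*1000).astype('f4'));b=cv2.boxPoints(r)
    d1,d2=b[1]-b[0],b[2]-b[1];d=d1 if np.hypot(*d1)>np.hypot(*d2) else d2
    print(np.array(r[0]).round(1),np.round(r[1],1),'yaw',(a(d)%np.pi).round(4))
rect(300,70,.002)
for i in range(1,n):
    if s[i,4]>150: print(s[i],ce[i].round(1))
tt=[(x/2.5-.3+100,y/2.5-.3) for x,y in [(547,282),(570,282),(570,316),(547,316)]]
print('tab top',np.mean([ray(c,p,.021) for p in tt],0).round(4))
q=(612/2.5-.3+100,487/2.5-.3);print('tape',ray(c,q,.012).round(4))
E
python3 m6.py; python3 -c "
from h import *
rows([.5182,.3207,.03],.813+np.pi/2)"
```

```text
[493.9 294.8] [98.8 73.3] yaw 0.8134
[ 285   30   75  104 7162] [322.   80.9]
[ 391   31   43   81 1336] [410.4  71.1]
[436  45  38  77 822] [456.   86.5]
tab top [0.5174 0.3211 0.021 ]
tape [0.5546 0.3956 0.012 ]
rot [ 0.002 -0.012  0.001] shift [0.0658 0.0024 0.1043] n 2.0
```

jog_arm(
  motion=[
    {"turn_vec":[0.002, -0.012, 0], "trans":[0.03, 0.0012, 0.04], "aperture":0.04},
    {"turn_vec":[0.002, -0.012, 0], "trans":[0.0658, 0.0024, 0.09], "aperture":0.04},
    {"turn_vec":[0.002, -0.012, 0], "trans":[0.0658, 0.0024, 0.12], "aperture":0.04},
    {"turn_vec":[0.002, -0.012, 0], "trans":[0.0658, 0.0024, 0.12], "aperture":0.04},
    {"turn_vec":[0.002, -0.012, 0], "trans":[0.0658, 0.0024, 0.12], "aperture":0.04},
  ],
)

```text
clock: 12.6
eef_pos: [0.5209, 0.3224, 0.0171]
tool_rot: [-0.396, 0.918, 0.0, 0.003]
ft_force: [-0.4, 0.7, 0.4]
grip_width: 0.0396
grasp_force: 0.0
```

```bash
python3 -c "
from h import *
st();rows([.5182,.3207,-.022],.813+np.pi/2)"
```

```text
t 12.6 p [0.5209 0.3224 0.0171] x [-0.687 -0.727 -0.006] y [-0.727  0.687 -0.002] z [ 0.005  0.003 -1.   ] w 0.0396 gf 0.0 F [-0.4  0.7  0.4] j [ 0.55  0.59  0.03  1.01 -0.   -0.26]
rot [-0.002  0.006  0.001] shift [0.0033 0.0009 0.039 ] n 0.6
```

jog_arm(
  motion=[
    {"turn_vec":[0, 0.003, 0], "trans":[0.0025, 0.0007, 0.025], "aperture":0.04},
    {"turn_vec":[0, 0.003, 0], "trans":[0.0025, 0.0007, 0.039], "aperture":0.04},
    {"turn_vec":[0, 0.003, 0], "trans":[0.0025, 0.0007, 0.039], "aperture":0.04},
    {"turn_vec":[0, 0.003, 0], "trans":[0.0025, 0.0007, 0.039], "aperture":0.01},
    {"turn_vec":[0, 0.003, 0], "trans":[0.0025, 0.0007, 0.039], "aperture":0.0},
    {"turn_vec":[0, 0.003, 0], "trans":[0.0025, 0.0007, 0.039], "aperture":0.0},
    {"turn_vec":[0, 0.003, 0], "trans":[0.0025, 0.0007, 0.039], "aperture":0.0},
  ],
)

```text
clock: 13.48
eef_pos: [0.5185, 0.3204, -0.0229]
tool_rot: [-0.395, 0.918, -0.0, 0.001]
ft_force: [-0.5, 0.7, 5.0]
grip_width: 0.0082
grasp_force: 61.3
```

```bash
python3 -c "
from h import *
st()"
```

```text
t 13.47 p [ 0.5185  0.3204 -0.0229] x [-0.687 -0.726 -0.002] y [-0.726  0.687 -0.001] z [ 0.002  0.    -1.   ] w 0.0082 gf 61.3 F [-0.5  0.7  5. ] j [ 0.55  0.63 -0.01  0.93 -0.   -0.26]
```

The tab is gripped, so I'll plan the divider poses in the box frame.

```bash
cat >> h.py <<'E'
BOX=np.array([.408,.3668,0.]);YAW=.566;G=np.array([.0353,0,-.0229])
def div(xh,zh,deg,yh=0.,o=None,G=G):
    o=o or bot.get_obs();B=Ro.from_euler('z',YAW);R=B*Ro.from_euler('y',-deg,degrees=True)
    h=BOX+B.apply([xh,yh,zh]);t=h+R.apply(np.array([.05,0,0])+G);T=R*Ro.from_euler('y',np.pi)
    R0=Ro.from_quat(o['tool_rot']);print((xh,zh,deg),'rot',(R0.inv()*T).as_rotvec().round(3),'shift',R0.inv().apply(t-o['eef_pos']).round(4))
def where(o=None,G=G):
    o=o or bot.get_obs();B=Ro.from_euler('z',YAW);R=Ro.from_quat(o['tool_rot'])*Ro.from_euler('y',np.pi)
    for n,p in (('hook_end',[-.05,0,0]),('tab_end',[.05,0,0])): print(n,(B.inv().apply(o['eef_pos']+R.apply(np.array(p)-G)-BOX)*1000).round(1))
    print('tilt/yaw',(B.inv()*R).as_euler('zyx',degrees=True).round(2))
E
python3 - <<'E'
from h import *
div(-.0415,.06,15);div(-.0415,.03,15)
E
```

```text
(-0.0415, 0.06, 15) rot [ 0.031 -0.259  0.246] shift [-0.0033  0.1006 -0.0829]
(-0.0415, 0.03, 15) rot [ 0.031 -0.259  0.246] shift [-0.0033  0.1006 -0.0529]
```

jog_arm(
  motion=[
    {"trans":[0, 0, -0.03], "aperture":0.0},
    {"turn_vec":[0, -0.05, 0], "trans":[0, 0, -0.07], "aperture":0.0},
    {"turn_vec":[0.01, -0.12, 0.08], "trans":[0, 0.02, -0.095], "aperture":0.0},
    {"turn_vec":[0.02, -0.18, 0.16], "trans":[-0.002, 0.06, -0.095], "aperture":0.0},
    {"turn_vec":[0.031, -0.259, 0.246], "trans":[-0.003, 0.1006, -0.09], "aperture":0.0},
    {"turn_vec":[0.031, -0.259, 0.246], "trans":[-0.003, 0.1006, -0.083], "aperture":0.0},
    {"turn_vec":[0.031, -0.259, 0.246], "trans":[-0.003, 0.1006, -0.083], "aperture":0.0},
    {"turn_vec":[0.031, -0.259, 0.246], "trans":[-0.003, 0.1006, -0.083], "aperture":0.0},
  ],
)

```text
clock: 14.48
eef_pos: [0.4478, 0.3911, 0.0591]
tool_rot: [-0.276, 0.952, 0.036, 0.125]
ft_force: [0.1, 0.2, -0.7]
grip_width: 0.0077
grasp_force: 60.6
```

```bash
python3 - <<'E'
from h import *
o=st();where(o)
c=bot.calibration("wrist");im=bot.camera("wrist")[:,:,::-1];cv2.imwrite("pics/w7.png",im)
hsv=cv2.cvtColor(im,cv2.COLOR_BGR2HSV);m=((hsv[:,:,1]<80)&(hsv[:,:,2]>105)).astype('u1');n,l,s,ce=cv2.connectedComponentsWithStats(m)
k=1+s[1:,4].argmax();print(s[k],ce[k])
R=Ro.from_quat(o['tool_rot'])*Ro.from_euler('y',np.pi)
for p in ([-.05,-.0365,.003],[-.05,.0365,.003]): print('pred corner',proj(c,o['eef_pos']+R.apply(np.array(p)-G)).round(1))
cn=max(cv2.findContours((l==k).astype('u1'),0,1)[0],key=cv2.contourArea)
print(cv2.approxPolyDP(cn,4,True)[:,0].tolist())
E
```

```text
t 14.47 p [0.4478 0.3911 0.0591] x [-0.816 -0.517 -0.257] y [-0.535  0.845  0.   ] z [ 0.217  0.138 -0.966] w 0.0077 gf 60.6 F [ 0.1  0.2 -0.7] j [ 0.74  0.34 -0.3   0.68 -0.05  0.17]
hook_end [-41.7  -0.8  59.2]
tab_end [55.  -0.9 85. ]
tilt/yaw [ -0.07 -14.9   -0.02]
[  248    81   146   137 15299] [324.70664749 139.11471338]
pred corner [245.9  80.6]
pred corner [393.6  80.7]
[[248, 82], [253, 163], [295, 180], [320, 213], [354, 203], [377, 178], [360, 204], [337, 216], [368, 207], [378, 213], [384, 210], [393, 83]]
```

The grip matches prediction: divider corners are at (248,82) and (393,83). I'll descend onto the ledge just inboard of the hooks.

```bash
python3 - <<'E'
from h import *
div(-.0415,.03,15);div(-.0415,.019,15)
E
```

```text
(-0.0415, 0.03, 15) rot [-0.    -0.002 -0.001] shift [0.0074 0.0009 0.0282]
(-0.0415, 0.019, 15) rot [-0.    -0.002 -0.001] shift [0.0103 0.0009 0.0388]
```

jog_arm(
  motion=[
    {"trans":[0.004, 0.0009, 0.015], "aperture":0.0},
    {"trans":[0.0074, 0.0009, 0.0282], "aperture":0.0},
    {"trans":[0.009, 0.0009, 0.034], "aperture":0.0},
    {"trans":[0.0103, 0.0009, 0.0388], "aperture":0.0},
    {"trans":[0.0103, 0.0009, 0.0388], "aperture":0.0},
    {"trans":[0.0103, 0.0009, 0.0388], "aperture":0.0},
  ],
)

```text
clock: 15.28
eef_pos: [0.4463, 0.3922, 0.0191]
tool_rot: [-0.277, 0.952, 0.036, 0.125]
ft_force: [0.5, -0.1, -0.8]
grip_width: 0.008
grasp_force: 60.6
```

```bash
python3 - <<'E'
from h import *
o=st();where(o);div(-.0415,.0165,15);div(-.048,.0168,15);div(-.050,.0168,15)
E
```

```text
t 15.28 p [0.4463 0.3922 0.0191] x [-0.816 -0.518 -0.257] y [-0.536  0.844  0.   ] z [ 0.217  0.138 -0.966] w 0.008 gf 60.6 F [ 0.5 -0.1 -0.8] j [ 0.75  0.39 -0.34  0.58 -0.05  0.18]
hook_end [-42.4   0.9  19.3]
tab_end [54.2  0.9 45. ]
tilt/yaw [ -0.   -14.92   0.02]
(-0.0415, 0.0165, 15) rot [ 0.    -0.001 -0.   ] shift [-0.0002 -0.0009  0.0028]
(-0.048, 0.0168, 15) rot [ 0.    -0.001 -0.   ] shift [ 0.006  -0.0009  0.0008]
(-0.05, 0.0168, 15) rot [ 0.    -0.001 -0.   ] shift [ 0.008  -0.0009  0.0003]
```

jog_arm(
  motion=[
    {"trans":[0, -0.0007, 0.0025], "aperture":0.0},
    {"trans":[0, -0.0007, 0.0025], "aperture":0.0},
  ],
)

```text
clock: 15.52
eef_pos: [0.4469, 0.3917, 0.0162]
tool_rot: [-0.277, 0.952, 0.036, 0.124]
ft_force: [-0.2, 0.0, -0.5]
grip_width: 0.0079
grasp_force: 60.6
```

jog_arm(
  motion=[
    {"trans":[0.003, 0, -0.001], "aperture":0.0},
    {"trans":[0.006, 0, -0.0018], "aperture":0.0},
    {"trans":[0.0078, 0, -0.002], "aperture":0.0},
    {"trans":[0.0078, 0, -0.002], "aperture":0.0},
  ],
)

```text
clock: 16.02
eef_pos: [0.44, 0.3873, 0.0163]
tool_rot: [-0.277, 0.952, 0.036, 0.124]
ft_force: [-0.4, -0.5, -0.6]
grip_width: 0.008
grasp_force: 60.6
```

```bash
python3 - <<'E'
from h import *
o=st();where(o)
E
```

```text
t 16.02 p [0.44   0.3873 0.0163] x [-0.816 -0.518 -0.257] y [-0.536  0.844  0.   ] z [ 0.217  0.138 -0.966] w 0.008 gf 60.6 F [-0.4 -0.5 -0.6] j [ 0.75  0.38 -0.37  0.57 -0.05  0.18]
hook_end [-50.3   0.2  16.5]
tab_end [46.4  0.2 42.2]
tilt/yaw [-0.000e+00 -1.488e+01  1.000e-02]
```

```bash
python3 - <<'E'
from h import *
o=bot.get_obs();c=bot.calibration("wrist");im=bot.camera("wrist")[:,:,::-1];cv2.imwrite("pics/w8.png",im)
g=cv2.cvtColor(im,cv2.COLOR_BGR2GRAY)
R=Ro.from_quat(o['tool_rot'])*Ro.from_euler('y',np.pi)
for y in (-.034,-.027,-.015,0,.015,.027,.034):
    r=[]
    for x in np.arange(-.056,-.036,.002):
        p=proj(c,o['eef_pos']+R.apply(np.array([x,y,.003])-G));r.append(int(g[int(round(p[1])),int(round(p[0]))]))
    print(y,r,p.round(0))
div(-.0500,.0165,10);div(-.0500,.0162,5);div(-.0500,.016,0);div(-.05,.0155,-1)
E
```

```text
-0.034 [55, 73, 70, 77, 64, 73, 65, 146, 146, 146, 145] [253. 110.]
-0.027 [54, 71, 69, 73, 65, 59, 72, 147, 145, 146, 146] [267. 110.]
-0.015 [55, 74, 69, 76, 66, 91, 148, 143, 149, 147, 146] [290. 110.]
0 [59, 74, 70, 76, 65, 150, 147, 150, 151, 150, 150] [320. 110.]
0.015 [56, 72, 70, 78, 63, 151, 153, 152, 150, 152, 153] [349. 110.]
0.027 [57, 73, 69, 77, 61, 78, 71, 153, 153, 152, 155] [373. 110.]
0.034 [68, 74, 73, 78, 63, 85, 106, 163, 164, 166, 164] [387. 110.]
(-0.05, 0.0165, 10) rot [ 0.     0.085 -0.   ] shift [ 0.002  -0.0002  0.0072]
(-0.05, 0.0162, 5) rot [ 0.     0.172 -0.   ] shift [ 0.005  -0.0002  0.0146]
(-0.05, 0.016, 0) rot [ 0.    0.26 -0.  ] shift [ 0.0086 -0.0002  0.0216]
(-0.05, 0.0155, -1) rot [ 0.     0.277 -0.   ] shift [ 0.0095 -0.0002  0.0235]
```

Plate is hidden by hooks at y = ±27 and bright at y = 0, so the plain end is under the hooks. Now I'll swing the tab end down.

jog_arm(
  motion=[
    {"turn_vec":[0, 0.043, 0], "trans":[0.001, 0, 0.0036], "aperture":0.0},
    {"turn_vec":[0, 0.085, 0], "trans":[0.002, 0, 0.0072], "aperture":0.0},
    {"turn_vec":[0, 0.128, 0], "trans":[0.0035, 0, 0.011], "aperture":0.0},
    {"turn_vec":[0, 0.172, 0], "trans":[0.005, 0, 0.0146], "aperture":0.0},
    {"turn_vec":[0, 0.172, 0], "trans":[0.005, 0, 0.0146], "aperture":0.0},
  ],
)

```text
clock: 16.7
eef_pos: [0.4383, 0.3863, 0.0005]
tool_rot: [-0.279, 0.959, 0.012, 0.041]
ft_force: [-3.5, -2.1, 4.4]
grip_width: 0.0079
grasp_force: 61.3
```

```bash
python3 - <<'E'
from h import *
o=st();where(o);div(-.0500,.016,0);div(-.05,.0155,-1)
E
```

```text
t 16.7 p [0.4383 0.3863 0.0005] x [-0.841 -0.534 -0.084] y [-0.536  0.844  0.   ] z [ 0.071  0.046 -0.996] w 0.0079 gf 61.3 F [-3.5 -2.1  4.4] j [ 0.73  0.5  -0.17  0.81 -0.01  0.16]
hook_end [-50.9   0.2  16.1]
tab_end [48.8  0.2 24.5]
tilt/yaw [ 0.   -4.84  0.02]
(-0.05, 0.016, 0) rot [0.    0.085 0.   ] shift [ 0.0014 -0.0002  0.0073]
(-0.05, 0.0155, -1) rot [0.    0.102 0.   ] shift [ 0.002  -0.0002  0.0092]
```

jog_arm(
  motion=[
    {"turn_vec":[0, 0.04, 0], "trans":[0.0008, 0, 0.0037], "aperture":0.0},
    {"turn_vec":[0, 0.085, 0], "trans":[0.0018, 0, 0.0075], "aperture":0.0},
    {"turn_vec":[0, 0.095, 0], "trans":[0.0022, 0, 0.0092], "aperture":0.0},
    {"turn_vec":[0, 0.095, 0], "trans":[0.0022, 0, 0.0092], "aperture":0.0},
  ],
)

```text
clock: 17.2
eef_pos: [0.4381, 0.3862, -0.0069]
tool_rot: [-0.279, 0.96, -0.001, -0.003]
ft_force: [-4.2, -4.0, 12.0]
grip_width: 0.008
grasp_force: 62.2
```

```bash
python3 - <<'E'
from h import *
o=st();where(o)
E
```

```text
t 17.2 p [ 0.4381  0.3862 -0.0069] x [-0.844 -0.536  0.006] y [-0.536  0.844  0.   ] z [-0.005 -0.003 -1.   ] w 0.008 gf 62.2 F [-4.2 -4.  12. ] j [ 0.72  0.57 -0.06  0.94  0.    0.16]
hook_end [-49.4   0.3  16.5]
tab_end [50.6  0.3 15.9]
tilt/yaw [0.   0.35 0.03]
```

jog_arm(
  motion=[
    {"trans":[0, 0, 0.002], "aperture":0.0},
    {"trans":[0, 0, 0.002], "aperture":0.0},
  ],
)

```text
clock: 17.45
eef_pos: [0.4381, 0.3863, -0.007]
tool_rot: [-0.279, 0.96, -0.0, -0.002]
ft_force: [-6.8, -5.1, 22.2]
grip_width: 0.0079
grasp_force: 63.4
```

jog_arm(
  motion=[
    {"trans":[0, 0, 0.002], "aperture":0.0},
    {"trans":[0, 0, 0.002], "aperture":0.0},
  ],
)

```text
clock: 17.7
eef_pos: [0.4382, 0.3863, -0.007]
tool_rot: [-0.279, 0.96, -0.0, -0.002]
ft_force: [-11.2, -8.2, 32.0]
grip_width: 0.0079
grasp_force: 64.8
```

```bash
python3 - <<'E'
from h import *
o=st();where(o)
E
```

```text
t 17.7 p [ 0.4382  0.3863 -0.007 ] x [-0.844 -0.536  0.004] y [-0.536  0.844  0.001] z [-0.004 -0.001 -1.   ] w 0.0079 gf 64.8 F [-11.2  -8.2  32. ] j [ 0.72  0.57 -0.07  0.94  0.    0.16]
hook_end [-49.3   0.3  16.2]
tab_end [50.7  0.3 15.8]
tilt/yaw [0.01 0.22 0.04]
```

The motion is rigid at the level pose. I'll unload and then pull slightly up to test whether the catch holds.

jog_arm(
  motion=[
    {"trans":[0, 0, -0.004], "aperture":0.0},
    {"trans":[0, 0, -0.006], "aperture":0.0},
    {"trans":[0, 0, -0.006], "aperture":0.0},
  ],
)

```text
clock: 18.08
eef_pos: [0.4381, 0.3861, -0.0068]
tool_rot: [-0.279, 0.96, -0.001, -0.003]
ft_force: [-2.3, -0.6, 3.1]
grip_width: 0.0081
grasp_force: 61.1
```

jog_arm(
  motion=[
    {"trans":[0, 0, -0.002], "aperture":0.0},
    {"trans":[0, 0, -0.002], "aperture":0.0},
  ],
)

```text
clock: 18.32
eef_pos: [0.438, 0.386, -0.0057]
tool_rot: [-0.279, 0.96, -0.001, -0.004]
ft_force: [1.8, 1.2, -5.3]
grip_width: 0.008
grasp_force: 60.0
```

```bash
python3 - <<'E'
from h import *
o=st();where(o)
E
```

```text
t 18.32 p [ 0.438   0.386  -0.0057] x [-0.844 -0.536  0.008] y [-0.536  0.844 -0.   ] z [-0.007 -0.004 -1.   ] w 0.008 gf 60.0 F [ 1.8  1.2 -5.3] j [ 0.72  0.57 -0.06  0.95  0.    0.16]
hook_end [-49.5   0.1  17.9]
tab_end [50.5  0.1 17.1]
tilt/yaw [-0.01  0.47 -0.  ]
```

The pull meets resistance after 1 mm, so the catch has snapped. I'll release, retreat and head for the tape.

jog_arm(
  motion=[
    {"trans":[0, 0, 0.0015], "aperture":0.0},
    {"trans":[0, 0, 0.0015], "aperture":0.03},
    {"trans":[0, 0, 0.0015], "aperture":0.03},
    {"trans":[0, 0, -0.03], "aperture":0.03},
    {"trans":[0, 0, -0.09], "aperture":0.06},
    {"trans":[0, 0, -0.12], "aperture":0.075},
    {"trans":[0, 0, -0.12], "aperture":0.075},
    {"trans":[0, 0, -0.12], "aperture":0.075},
  ],
)

```text
clock: 19.32
eef_pos: [0.4384, 0.3861, 0.1149]
tool_rot: [-0.279, 0.96, -0.001, -0.004]
ft_force: [-0.2, -0.9, -0.2]
grip_width: 0.0749
grasp_force: 0.0
```

```bash
python3 - <<'E'
from h import *
o=st();rows([.5546,.3956,.06],.566+np.pi/2)
E
```

```text
t 19.32 p [0.4384 0.3861 0.1149] x [-0.844 -0.536  0.008] y [-0.536  0.844  0.   ] z [-0.007 -0.004 -1.   ] w 0.0749 gf 0.0 F [-0.2 -0.9 -0.2] j [0.72 0.46 0.1  1.22 0.   0.16]
rot [ 0.    -0.008 -0.   ] shift [-0.1036 -0.0543  0.054 ] n 2.1
```

jog_arm(
  motion=[
    {"turn_vec":[0, -0.004, 0], "trans":[-0.05, -0.027, 0], "aperture":0.08},
    {"turn_vec":[0, -0.008, 0], "trans":[-0.1036, -0.0543, 0.02], "aperture":0.08},
    {"turn_vec":[0, -0.008, 0], "trans":[-0.1036, -0.0543, 0.03], "aperture":0.08},
    {"turn_vec":[0, -0.008, 0], "trans":[-0.1036, -0.0543, 0.03], "aperture":0.08},
    {"turn_vec":[0, -0.008, 0], "trans":[-0.1036, -0.0543, 0.03], "aperture":0.08},
  ],
)

```text
clock: 19.95
eef_pos: [0.554, 0.3962, 0.0849]
tool_rot: [-0.28, 0.96, 0.0, -0.0]
ft_force: [-0.7, -0.9, -0.2]
grip_width: 0.0799
grasp_force: 0.0
```

```bash
python3 - <<'E'
from h import *
o=st();rows([.5546,.3956,-.03],.566+np.pi/2)
c=bot.calibration("wrist");im=bot.camera("wrist")[:,:,::-1];cv2.imwrite("pics/w9.png",im);np.savez("w9.npz",R=c['R'],t=c['t'],mtx=c['mtx'])
B=Ro.from_euler('z',YAW)
for n,p in dict(nest=[-.0104,0,.019],tapetop=None,catch=[.046,0,.022],hook=[-.045,.027,.027]).items():
    X=BOX+B.apply(p) if p else np.array([.5546,.3956,.019]);print(n,proj(c,X).round(1))
cv2.imwrite("pics/w9b.png",cv2.resize(im[0:300,180:500],(640,600)))
E
```

```text
t 19.95 p [0.554  0.3962 0.0849] x [-0.844 -0.537  0.   ] y [-0.537  0.844  0.   ] z [-0.  0. -1.] w 0.0799 gf 0.0 F [-0.7 -0.9 -0.2] j [0.62 0.67 0.37 1.27 0.   0.05]
rot [ 0.    -0.     0.001] shift [-0.0002 -0.0009  0.1149] n 1.8
nest [391.    4.4]
tapetop [318.5 196. ]
catch [386.9  84.4]
hook [436.7 -57.8]
```

View pics/w9b.png

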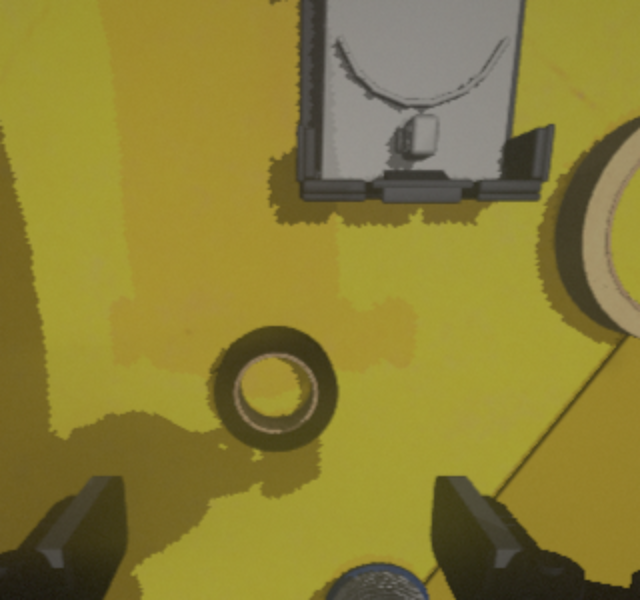

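The divider lies seated with the catch nose over its edge (crop 420,180). The tape is at crop (276,388), matching my estimate, so I'll descend and grip.

jog_arm(
  motion=[
    {"trans":[0, -0.0007, 0.05], "aperture":0.08},
    {"trans":[0, -0.0007, 0.09], "aperture":0.08},
    {"trans":[0, -0.0007, 0.108], "aperture":0.08},
    {"trans":[0, -0.0007, 0.114], "aperture":0.08},
    {"trans":[0, -0.0007, 0.114], "aperture":0.08},
    {"trans":[0, -0.0007, 0.114], "aperture":0.03},
    {"trans":[0, -0.0007, 0.114], "aperture":0.0},
    {"trans":[0, -0.0007, 0.114], "aperture":0.0},
    {"trans":[0, -0.0007, 0.114], "aperture":0.0},
  ],
)

```text
clock: 21.12
eef_pos: [0.5572, 0.3967, -0.0269]
tool_rot: [-0.279, 0.96, 0.001, 0.002]
ft_force: [-0.7, 1.1, 6.9]
grip_width: 0.0537
grasp_force: 63.5
```

```bash
python3 - <<'E'
from h import *
o=st();rows([.3990,.3615,.08],.566+np.pi/2)
E
```

```text
t 21.12 p [ 0.5572  0.3967 -0.0269] x [-0.844 -0.536 -0.005] y [-0.536  0.844  0.   ] z [ 0.004  0.003 -1.   ] w 0.0537 gf 63.5 F [-0.7  1.1  6.9] j [0.62 0.76 0.23 1.04 0.   0.05]
rot [ 0.     0.005 -0.   ] shift [ 0.1519  0.0552 -0.1076] n 3.1
```

jog_arm(
  motion=[
    {"trans":[0, 0, -0.04], "aperture":0.0},
    {"trans":[0.02, 0.007, -0.09], "aperture":0.0},
    {"turn_vec":[0, 0.003, 0], "trans":[0.07, 0.025, -0.1076], "aperture":0.0},
    {"turn_vec":[0, 0.005, 0], "trans":[0.13, 0.047, -0.1076], "aperture":0.0},
    {"turn_vec":[0, 0.005, 0], "trans":[0.15, 0.0552, -0.1076], "aperture":0.0},
    {"turn_vec":[0, 0.005, 0], "trans":[0.15, 0.0552, -0.1076], "aperture":0.0},
    {"turn_vec":[0, 0.005, 0], "trans":[0.15, 0.0552, -0.1076], "aperture":0.0},
  ],
)

```text
clock: 22.0
eef_pos: [0.4006, 0.3624, 0.0787]
tool_rot: [-0.279, 0.96, -0.0, -0.001]
ft_force: [-0.3, -0.6, -0.0]
grip_width: 0.0532
grasp_force: 63.3
```

```bash
python3 - <<'E'
from h import *
o=st();c=bot.calibration("wrist");im=bot.camera("wrist")[:,:,::-1];cv2.imwrite("pics/w10.png",im)
g=cv2.cvtColor(im,cv2.COLOR_BGR2GRAY);print([ (r,int(g[r,319])) for r in range(120,300,4)])
B=Ro.from_quat(o['tool_rot'])*Ro.from_euler('y',np.pi);h=.0269
for d in (-.006,-.003,0,.003): print(d,'near bottom/top, hole near/far top',[proj(c,o['eef_pos']+B.apply([d+a,0,h+z])).round(1)[1] for a,z in ((-.029,0),(-.029,.019),(-.02,.019),(.02,.019))])
rows([.3990,.3615,-.005],.566+np.pi/2)
E
```

```text
t 22.0 p [0.4006 0.3624 0.0787] x [-0.844 -0.536  0.002] y [-0.536  0.844  0.   ] z [-0.002 -0.001 -1.   ] w 0.0532 gf 63.3 F [-0.3 -0.6 -0. ] j [ 0.73  0.4  -0.09  1.08  0.    0.17]
[(120, 158), (124, 158), (128, 159), (132, 158), (136, 158), (140, 152), (144, 70), (148, 83), (152, 92), (156, 139), (160, 128), (164, 140), (168, 140), (172, 141), (176, 139), (180, 139), (184, 138), (188, 137), (192, 53), (196, 54), (200, 54), (204, 56), (208, 55), (212, 56), (216, 57), (220, 127), (224, 96), (228, 87), (232, 99), (236, 83), (240, 63), (244, 66), (248, 92), (252, 116), (256, 132), (260, 67), (264, 63), (268, 65), (272, 66), (276, 66), (280, 66), (284, 76), (288, 45), (292, 41), (296, 41)]
-0.006 near bottom/top, hole near/far top [np.float64(180.3), np.float64(189.0), np.float64(207.1), np.float64(279.8)]
-0.003 near bottom/top, hole near/far top [np.float64(185.7), np.float64(195.1), np.float64(212.9), np.float64(284.8)]
0 near bottom/top, hole near/far top [np.float64(191.0), np.float64(201.1), np.float64(218.7), np.float64(289.8)]
0.003 near bottom/top, hole near/far top [np.float64(196.3), np.float64(207.1), np.float64(224.4), np.float64(294.7)]
rot [ 0.    -0.003 -0.001] shift [0.0018 0.0002 0.0835] n 1.3
```

```bash
python3 - <<'E'
from h import *
c=bot.calibration("wrist");B=Ro.from_euler('z',YAW)
for a,z in ((-.0333,.024),(-.031,.024),(-.031,.019)): print(a,z,proj(c,BOX+B.apply([-.0104+a,0,z])).round(1))
g=cv2.cvtColor(cv2.imread("pics/w10.png"),cv2.COLOR_BGR2GRAY);print([(r,int(g[r,319])) for r in range(138,160)])
p=[proj(c,BOX+B.apply([-.025,y,.019])) for y in (-.0365,.0365)];print('plate side edges pred',np.round(p,1));r=int(p[0][1]);print([(x,int(g[r,x])) for x in list(range(210,262,2))+list(range(375,430,2))])
E
```

```text
-0.0333 0.024 [319.3 158.4]
-0.031 0.024 [319.3 161.2]
-0.031 0.019 [319.3 160.3]
[(138, 158), (139, 156), (140, 152), (141, 95), (142, 76), (143, 78), (144, 70), (145, 62), (146, 78), (147, 93), (148, 83), (149, 79), (150, 75), (151, 73), (152, 92), (153, 102), (154, 142), (155, 142), (156, 139), (157, 124), (158, 103), (159, 150)]
plate side edges pred [[276.8 179.4]
 [361.8 179.4]]
[(210, 164), (212, 164), (214, 164), (216, 162), (218, 163), (220, 164), (222, 164), (224, 163), (226, 163), (228, 163), (230, 162), (232, 161), (234, 163), (236, 161), (238, 156), (240, 158), (242, 154), (244, 154), (246, 155), (248, 154), (250, 155), (252, 153), (254, 154), (256, 154), (258, 105), (260, 84), (375, 70), (377, 74), (379, 142), (381, 158), (383, 167), (385, 167), (387, 166), (389, 167), (391, 169), (393, 168), (395, 166), (397, 167), (399, 165), (401, 167), (403, 166), (405, 166), (407, 167), (409, 167), (411, 170), (413, 168), (415, 167), (417, 167), (419, 169), (421, 168), (423, 167), (425, 168), (427, 166), (429, 166)]
```

```bash
python3 - <<'E'
from h import *
c=dict(np.load("w9.npz"));B=Ro.from_euler('z',YAW);g=cv2.cvtColor(cv2.imread("pics/w9.png"),cv2.COLOR_BGR2GRAY)
for a,z in ((.031,.019),(.031,.024),(.033,.024),(.033,.019)): print(a,z,proj(c,BOX+B.apply([-.0104+a,0,z])).round(1))
for x in (.028,.042): print('tab top',proj(c,BOX+B.apply([x+.0006,0,.037])).round(1))
print('wall outer top',proj(c,BOX+B.apply([.056,-.035,.038])).round(1),proj(c,BOX+B.apply([.056,.04,.038])).round(1))
print([(r,int(g[r,388])) for r in range(40,70)]);print('tab',[(r,int(g[r,394])) for r in range(50,82)])
for x in (338,440): print('wall',x,[(r,int(g[r,x])) for r in range(86,106)])
print(ray(c,(389,52),.024))
E
```

```text
0.031 0.019 [388.2  50. ]
0.031 0.024 [389.7  48.5]
0.033 0.024 [389.6  51.4]
0.033 0.019 [388.   52.8]
tab top [393.3  56.4]
tab top [391.9  77.2]
wall outer top [344.3  96.2] [444.3  96.4]
[(40, 142), (41, 141), (42, 141), (43, 142), (44, 142), (45, 143), (46, 143), (47, 143), (48, 138), (49, 107), (50, 137), (51, 136), (52, 96), (53, 61), (54, 95), (55, 129), (56, 139), (57, 100), (58, 116), (59, 126), (60, 131), (61, 132), (62, 128), (63, 133), (64, 136), (65, 138), (66, 136), (67, 138), (68, 139), (69, 140)]
tab [(50, 137), (51, 134), (52, 99), (53, 70), (54, 122), (55, 144), (56, 138), (57, 102), (58, 121), (59, 137), (60, 143), (61, 145), (62, 145), (63, 146), (64, 144), (65, 145), (66, 145), (67, 142), (68, 142), (69, 142), (70, 139), (71, 140), (72, 139), (73, 139), (74, 136), (75, 120), (76, 102), (77, 75), (78, 90), (79, 146), (80, 145), (81, 145)]
wall 338 [(86, 71), (87, 73), (88, 75), (89, 62), (90, 67), (91, 76), (92, 77), (93, 73), (94, 70), (95, 59), (96, 56), (97, 69), (98, 74), (99, 61), (100, 59), (101, 85), (102, 86), (103, 87), (104, 87), (105, 88)]
wall 440 [(86, 47), (87, 48), (88, 48), (89, 51), (90, 65), (91, 72), (92, 77), (93, 72), (94, 71), (95, 60), (96, 51), (97, 67), (98, 73), (99, 67), (100, 84), (101, 146), (102, 145), (103, 145), (104, 148), (105, 146)]
[0.42765506 0.37881637 0.024     ]
```

Nest position agrees with the earlier view (rib at row 49 against 48.5 predicted, tab at 56–76), and the tape is centred in the grip. I'll lower it.

jog_arm(
  motion=[
    {"trans":[0.0018, 0.0002, 0.04], "aperture":0.0},
    {"trans":[0.0018, 0.0002, 0.065], "aperture":0.0},
    {"trans":[0.0018, 0.0002, 0.072], "aperture":0.0},
    {"trans":[0.0018, 0.0002, 0.072], "aperture":0.0},
    {"trans":[0.0018, 0.0002, 0.072], "aperture":0.0},
  ],
)

```text
clock: 22.68
eef_pos: [0.3986, 0.3616, 0.0073]
tool_rot: [-0.279, 0.96, -0.0, -0.001]
ft_force: [-0.8, 0.6, -1.2]
grip_width: 0.0537
grasp_force: 63.3
```

```bash
python3 -c "
from h import *
st();rows([.3990,.3615,-.0065],YAW+np.pi/2)"
```

```text
t 22.68 p [0.3986 0.3616 0.0073] x [-0.844 -0.536  0.002] y [-0.536  0.844  0.001] z [-0.002 -0.001 -1.   ] w 0.0537 gf 63.3 F [-0.8  0.6 -1.2] j [ 0.74  0.48 -0.19  0.91  0.    0.17]
rot [ 0.001 -0.002 -0.   ] shift [-0.0003 -0.0003  0.0138] n 0.2
```

jog_arm(
  motion=[
    {"trans":[-0.0003, -0.0003, 0.007], "aperture":0.0},
    {"trans":[-0.0003, -0.0003, 0.0138], "aperture":0.0},
    {"trans":[-0.0003, -0.0003, 0.0138], "aperture":0.0},
  ],
)

```text
clock: 23.05
eef_pos: [0.3977, 0.3606, -0.0078]
tool_rot: [-0.279, 0.96, -0.001, -0.002]
ft_force: [0.5, -0.1, -0.5]
grip_width: 0.0536
grasp_force: 63.3
```

```bash
python3 -c "
from h import *
st()"
```

```text
t 23.05 p [ 0.3977  0.3606 -0.0078] x [-0.844 -0.536  0.005] y [-0.536  0.844  0.   ] z [-0.004 -0.002 -1.   ] w 0.0536 gf 63.3 F [ 0.5 -0.1 -0.5] j [ 0.74  0.5  -0.21  0.87  0.    0.17]
```

jog_arm(
  motion=[
    {"trans":[-0.0005, 0, 0.002], "aperture":0.0},
    {"trans":[-0.0005, 0, 0.002], "aperture":0.0},
  ],
)

```text
clock: 23.3
eef_pos: [0.3977, 0.3606, -0.008]
tool_rot: [-0.279, 0.96, -0.001, -0.002]
ft_force: [-3.2, -3.0, 12.8]
grip_width: 0.054
grasp_force: 64.7
```

jog_arm(
  motion=[
    {"aperture":0.066},
    {"aperture":0.072},
    {"aperture":0.072},
    {"trans":[0, 0, -0.02], "aperture":0.072},
    {"trans":[0, 0, -0.08], "aperture":0.072},
    {"trans":[0, 0, -0.12], "aperture":0.072},
    {"trans":[0, 0, -0.12], "aperture":0.072},
  ],
)

```text
clock: 24.18
eef_pos: [0.401, 0.3633, 0.1142]
tool_rot: [-0.279, 0.96, 0.001, 0.001]
ft_force: [0.5, 0.3, -0.4]
grip_width: 0.0715
grasp_force: 0.0
```

```bash
python3 -c "
from h import *
st();rows([.57,.38,.15],1.57)"
```

```text
t 24.18 p [0.401  0.3633 0.1142] x [-0.844 -0.536 -0.004] y [-0.536  0.844  0.002] z [ 0.002  0.003 -1.   ] w 0.0715 gf 0.0 F [ 0.5  0.3 -0.4] j [ 0.74  0.37 -0.05  1.15  0.    0.17]
rot [0.003 0.003 0.567] shift [-0.1517 -0.0764 -0.0354] n 3.0
```

Contact came exactly at nest-floor height. I'll check the seating numerically from a clear viewpoint.

jog_arm(
  motion=[
    {"trans":[-0.05, 0, -0.02], "aperture":0.072},
    {"trans":[-0.1, 0, -0.04], "aperture":0.072},
    {"trans":[-0.11, 0, -0.05], "aperture":0.072},
    {"trans":[-0.11, 0, -0.05], "aperture":0.072},
    {"trans":[-0.11, 0, -0.05], "aperture":0.072},
  ],
)

```text
clock: 24.8
eef_pos: [0.4905, 0.4194, 0.1581]
tool_rot: [-0.279, 0.96, -0.001, -0.004]
ft_force: [-0.2, 0.8, -0.6]
grip_width: 0.0721
grasp_force: 0.0
```

```bash
python3 - <<'E'
from h import *
st();c=bot.calibration("wrist");im=bot.camera("wrist")[:,:,::-1];cv2.imwrite("pics/w11.png",im)
B=Ro.from_euler('z',YAW);g=cv2.cvtColor(im,cv2.COLOR_BGR2GRAY)
P=lambda *p:proj(c,BOX+B.apply(p))
ctr=P(-.0104,0,.038);r=np.linalg.norm(P(-.0104,.029,.038)-ctr);print('pred',ctr,r)
pl=P(0,0,.019);x0,x1,y0,y1=int(ctr[0]-r-12),int(ctr[0]+r+12),int(ctr[1]-r-8),int(ctr[1]+r+8)
m=(g[max(y0,0):y1,x0:x1]<85).astype('u1');m=cv2.morphologyEx(m,cv2.MORPH_OPEN,np.ones((3,3),'u1'))
cn=max(cv2.findContours(m,0,1)[0],key=cv2.contourArea);q,rr=cv2.minEnclosingCircle(cn);q=(q[0]+x0,q[1]+max(y0,0))
print('tape circle',q,rr);w=ray(c,q,.030);print('box xy mm',(B.inv().apply(w-BOX)*1000).round(1))
for n,a in (('tape',[(-.0104,y,.038) for y in np.arange(-.044,.045,.004)]),('xline',[(x,0,.038) for x in np.arange(-.05,.03,.004)]),('edge',[(x,0,.019) for x in np.arange(.04,.06,.0015)])):
    print(n,[int(g[int(round(p[1])),int(round(p[0]))]) if 0<=p[1]<400 else None for p in (P(*v) for v in a)])
E
```

```text
t 24.8 p [0.4905 0.4194 0.1581] x [-0.844 -0.536  0.008] y [-0.536  0.844 -0.   ] z [-0.006 -0.004 -1.   ] w 0.0721 gf 0.0 F [-0.2  0.8 -0.6] j [0.71 0.56 0.38 1.39 0.   0.14]
pred [319.42997972  75.31832749] 29.535738543721678
tape circle (318.5472106933594, 72.7918472290039) 31.681039810180664
box xy mm [-13.9  -0.9  30. ]
tape [144, 71, 63, 119, 66, 48, 46, 101, 136, 137, 136, 138, 137, 139, 81, 81, 51, 52, 123, 153, 87, 114, 153]
xline [46, 44, 133, 47, 46, 118, 74, 122, 137, 138, 136, 137, 136, 137, 80, 47, 47, 87, 139, 137]
edge [132, 122, 94, 113, 129, 56, 60, 57, 58, 87, 75, 82, 80, 77]
```

```bash
python3 -c "
from workcell import bot
print(bot.job_done())"
```

```text
the job is handed in; nothing more can be done
None
```

The kit is packed and handed in at about 25 s: both heatsinks in their pockets, the divider under the hooks with the catch holding against a light pull, and the small tape flat in the nest by measurement.

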